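# Check a casting box's vents, then close its filler cap and ease it a quarter turn

## Robot

A 7-joint arm with a two-finger parallel gripper is mounted at the origin on a cart in front of the work surface, level with it; the furniture and walls round the work are solid. World frame = base frame: x ahead of the robot, y to its left, z up, the work surface at z = 0. Lengths are in m, angles in rad, forces in N, time in s.
With the tool pointing down it reaches from about 0.425 to 0.925 m from the base axis. Payload 6.8 kg.
Tool frame: the origin (TCP) lies midway between the tips of the shut fingers; the grasp point (between the pads) lies 19 mm behind it; z points along the fingers, x is the direction in which the jaws open and shut, and the axes are right-handed (so a half turn about z gives the same grasp; the last joint's range is limited). The gripper opens to 85 mm and grips with 20 to 120 N. Pads are 22 mm wide; open, the fingers measure 114 mm over their backs; the gripper's body (76 mm by 85 mm) begins 54 mm behind the grasp point. The pads swing forward as they close: fully open they stand 13 mm farther back than shut.
Start: joints at [-1.284, 0.477, 0.022, 1.555, -0.011, 1.109, -0.083], TCP at [0.26, 0.623, 0.231] pointing down, gripper open.
Joint ranges: [-2.96, 2.96], [-0.34, 2.1], [-1.41, 1.46], [0.24, 2.44], [-1.37, 4.51], [0.17, 1.92], [-2.96, 2.96]. Speed limits (rad/s): [2.39, 2.39, 3.14, 3.14, 3.14, 3.14, 3.14].

## Interface

Orientations are given as a rotation vector (axis times angle).
In Python, from bench import r gives the robot as it stands. The module is installed in compiled form; this text tells all that it offers.
- The arm moves only by the shell command python3 -m pendant 'ROWS' [OPENING] [FORCE]. ROWS is text: rows parted by semicolons, each of 4 numbers parted by spaces: the shift along the tool's x, y, z in cm, then the turn about the tool's z in degrees. A call has 1 to 8 rows; each row shifts and turns the pose as measured when the row begins, along the tool's axes as they then stand; what a row does not reach is not made up. A row lasts 1/12 s, in which the tool goes at most 41.7 mm and 7.16 degrees, less where a joint would pass 70% of its speed; a pose out of reach is approached as far as the arm can. A call with a gripper value outside its range is refused whole. OPENING is the closure in counts, from 0 (fully open) to 255 (shut), set as the call begins (- or left out, the last holds). The fingers move at their own pace and stop on an object; FORCE is the grip in N (left out, the last holds). Time passes only in rows, so rows that do not move let the fingers close. It gives the time, the measured TCP pose, the force and the opening at its end, in the units of the state.
- r.get_obs(): the state, without advancing time (a new reading comes with each control period).
- r.grab_frame(name): name is "scene" or "top" or "wrist"; returns a dict with "color" (480x640x3 uint8, red, green, blue), "fx", "fy", "cx", "cy" (pixels), "dist_coeffs" ([k1, k2, p1, p2, k3] as OpenCV has them; the pictures are not rectified), "R" (3x3) and "t" (3): a world point X has camera coordinates R X + t; the wrist camera has in their place "hand_eye" (4x4, takes a point from camera to tool coordinates, whose origin is the TCP and whose axes are the tool frame's). Camera axes: x right, y down, z forward; pixel columns grow to the right and rows downward; lengths in m; the calibration is good to about 2 mm. A picture is of the moment at which its call begins: read the wrist's pose just before it. There is no depth.
- r.hand_in(): hands the job in, once; it reports no verdict.
The state is a dict: "clock": time; "joints": joint angles; "qvel": joint speeds; "tau": joint torques, N m; "tcp_pos": TCP position; "orientation": TCP orientation; "contact_force": force on the tool from outside, world axes, zero at the start; "moment": the same for the moment, N m; "grip_width": finger opening in m.
Only numpy, scipy, OpenCV 4.12 (cv2) and the standard library are available. Lean on these libraries where they do the work, as an engineer would, in place of code of your own. Each camera call takes 0.05 s, during which the arm holds its last target.

## Task

Ready the resin casting box for curing: take the steel stylus from its wooden stand and, gently with its tip, press down first the vent pin in the narrow collar and then the vent pin in the wide collar to see that both move freely, then put the stylus back upright in its stand and let go of it. Then screw the knurled filler cap clockwise until it bottoms out, back it off a quarter turn so that the box can breathe, and finish with the gripper still holding the cap there. Leave the other things on the bench alone.

Things in the scene. Friction and masses are not known exactly. Their poses are not given: they have to be found in the camera images.
- casting_box: aluminium casting box fixed to the bench, on a dark flange 128x218x8 mm; lid 116x206 mm, its top 45 mm above the bench. Origin under its centre at bench height; its x points away from the front (a short dark bar on the lid in front of the cap marks the front, -x), y runs along its length towards the narrow-collar vent, z up. The filler cap is on its centre; the vents are 74 mm either side of it along y.
- vent_small_top (a point): centre of the flat top of the vent pin in the NARROW collar (collar 18 mm across). Brass pin 12 mm across, standing 6 mm out of its collar, top 58 mm above the bench; the point moves down with the pin.
- vent_small (a joint): how far the narrow-collar pin is pressed down, m: 0 up, 0.005 fully down; it springs back; 1.2 N holds it 2 mm down, 3 N fully down. Pressed 3 to 4 mm is plenty.
- vent_large_top (a point): centre of the flat top of the vent pin in the WIDE collar (collar 34 mm across), otherwise the same as the other.
- vent_large (a joint): how far the wide-collar pin is pressed down, m, same spring as the other pin
- cap_grip (a point): point on the axis of the filler cap at the height to grip it: 18 mm above its lower rim and 12 mm below its flat top. Black knurled cap, 44 mm across, 30 mm high; this point is 80 mm above the bench when the cap is fully home and 1 mm higher for each radian unscrewed. It can be gripped at any yaw.
- cap (a joint): turn of the cap, rad: 0 fully screwed home against its stop, growing as it is unscrewed (counter-clockwise seen from above, 6 mm rise a turn). It is already caught on its thread, always 1.9 to 3.1 rad out at the start; it stays where it is left and turns with about 0.05 N m. At 0 the raised grey rib on its top points to the front mark of the box; a quarter turn is 1.57.
- stylus: steel stylus standing upright in the stand. Origin at the underside of its 26 mm wide, 6 mm thick collar, which rests on the stand; z up along it towards the handle; round, yaw does not matter. Handle above the collar 14 mm across, 70 mm long; shaft below the collar 8 mm across, 42 mm long, narrowing to a tip 4 mm across. 60 g.
- stylus_grip (a point): centre of the stylus handle, 35 mm above the top of its collar, 83 mm above its tip
- stylus_tip (a point): the tip of the stylus, its lowest point when upright
- stand: wooden block 64x64x50 mm fixed to the bench, with one upright hole in the middle of its top. Origin under its centre, z up.
- stand_mouth (a point): centre of the mouth of the stand's hole, at its top, 50 mm above the bench; hole 14.5 mm across, 47 mm deep; the stylus collar does not fit in and rests on the top
- the_cork_block: wooden sanding block, 60x114x26 mm, a bystander lying in front of the casting box, to the left; origin at the centre of its underside
- the_ring_cone_2: small cast ring cone, 40 mm wide, 55 mm high, bystander; origin at the centre of its underside
- the_ring_cone_1: small cast ring cone, 38 mm wide, 62 mm high, bystander behind the work; origin at the centre of its underside
- the_spatula_wood: wooden putty spatula, 135 mm long, 7 mm thick, bystander near the front edge; origin at the centre of its underside
- the_mug_red: enamel mug, 140 mm high, 101 mm wide, bystander behind the stand; origin at the centre of its underside
- the_dowel_tub: small tub of dowels, 71 mm wide, 52 mm high, bystander behind the box; origin at the centre of its underside
- the_stick_c: sanding stick, 180 mm long, 10 mm thick, bystander on the left of the box; origin at the centre of its underside
Things that resemble listed ones, but are neither listed nor needed, are in the scene too. What is shaped like the stylus but black or red is not meant.

How it is judged:
By the outcome, as a careful person would: the job done as asked, in the order asked, and still so for the second after the job is handed in, while the arm keeps its last pose, push and grip.
It also fails if it takes over 72 s, if anything falls off the work surface, if the arm or the gripper's body presses on something with over 40 N, if the wrist force passes 120 N, or if a joint passes its speed limit or range.

## Working session

There is one attempt and no reset: what is moved stays moved. The work goes in short steps, Python scripts to look and compute and a shell command to move; the robot and the scene stay as the last step left them, time stands still between calls to the robot, and variables do not carry over. Pictures are saved under pics/ and viewed, and the job is handed in when it is done.

```bash
mkdir -p pics
python3 - <<'E'
from bench import r
import cv2
for n in ("scene","top","wrist"):
    f=r.grab_frame(n); cv2.imwrite(f"pics/{n}0.png",f["color"][:,:,::-1])
    print(n,f["fx"],f["fy"],f["cx"],f["cy"],f["dist_coeffs"],f.get("R"),f.get("t"),f.get("hand_eye"))
print(r.get_obs())
E
```

```text
scene 442.44724377204705 442.44724377204705 314.4661895056822 242.07917048310486 [0.01616395 0.         0.         0.         0.        ] [[ 0.58501041 -0.8109506  -0.01104254]
 [-0.49805573 -0.34847936 -0.79404195]
 [ 0.6400807   0.47002261 -0.60776265]] [-0.30132038  0.34556779  0.62789286] None
top 480.83064045904445 480.83064045904445 324.16147572906607 238.1830808068424 [-0.07360374  0.          0.          0.          0.        ] [[-0.00279802 -0.99959895  0.02817993]
 [-0.98196362 -0.00258097 -0.18905235]
 [ 0.18904926 -0.02820063 -0.98156258]] [0.00155126 0.54754269 1.18298189] None
wrist 343.07707688089704 343.07707688089704 318.7652836694674 240.87890192192575 [-0.01556239  0.          0.          0.          0.        ] None None [[ 9.99999316e-01  4.59198888e-04 -1.07552731e-03 -6.88310161e-04]
 [-8.38332412e-05  9.45465402e-01  3.25722530e-01 -8.35386216e-02]
 [ 1.16644529e-03 -3.25722217e-01  9.45464794e-01 -1.42815911e-01]
 [ 0.00000000e+00  0.00000000e+00  0.00000000e+00  1.00000000e+00]]
{'clock': 0.15, 'joints': array([-1.28411714,  0.47762396,  0.02234496,  1.55620548, -0.01148882,
        1.10925696, -0.08312388]), 'qvel': array([ 0.0004621 , -0.00049414,  0.00109893, -0.00429868, -0.00095418,
       -0.00131764, -0.00045674]), 'tau': array([ 2.30603029e-03, -5.96925008e+01,  1.60978038e+00, -2.81492096e+01,
        1.26235347e-02,  6.55510492e-03,  6.24451019e-06]), 'tcp_pos': array([0.259446  , 0.62267428, 0.23054777]), 'orientation': array([ 2.61325114e+00,  1.74219107e+00, -1.68810280e-03]), 'contact_force': array([-0.68893916,  0.53616245, -0.05112356]), 'moment': array([ 0.05402373, -0.03301148, -0.04016401]), 'grip_width': 0.08526836183278845}
```

View pics/scene0.png

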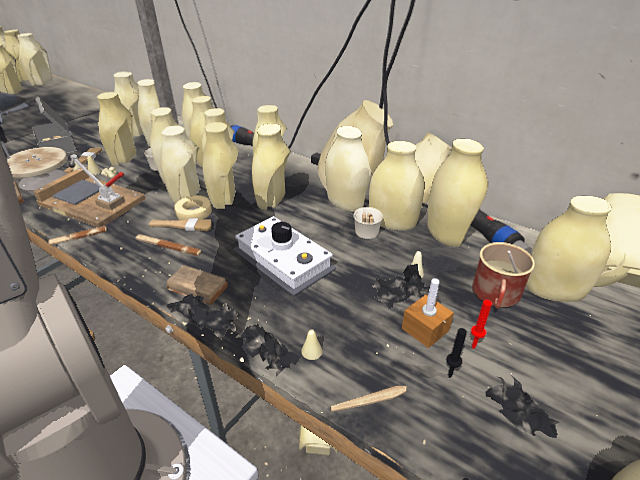

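View pics/top0.png

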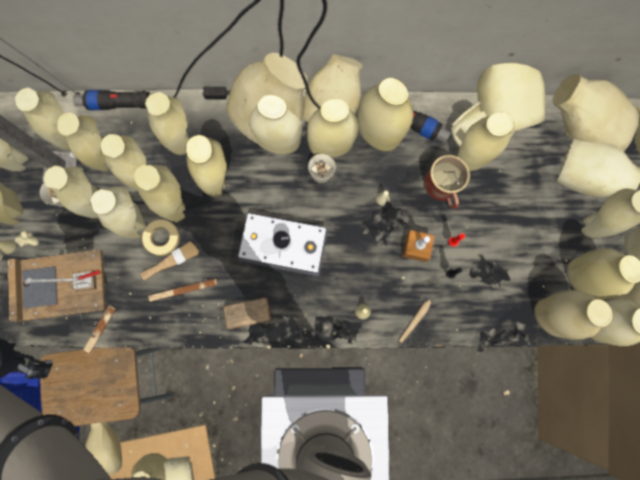

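View pics/wrist0.png

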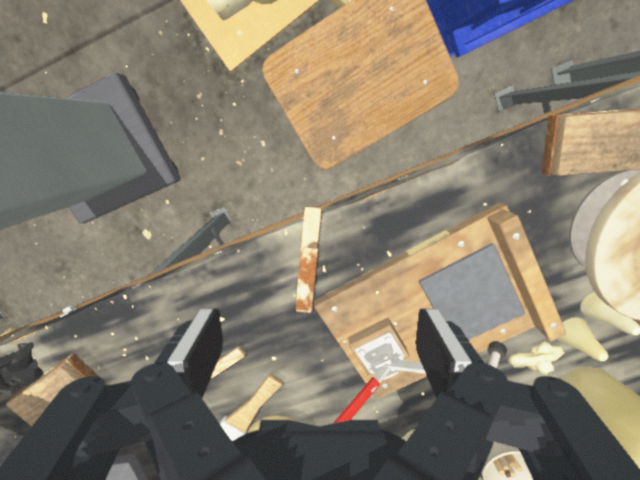

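The steel one (grey) in the wooden stand is at scene (431,297) and top (422,239). The black one at scene (456,350) and the red one at (481,322) stand outside the stand and don't fit the description. I'll confirm with enlarged crops.

```bash
cat > h.py <<'E'
import numpy as np, cv2
from scipy.spatial.transform import Rotation as Ro
from bench import r
def cal(f):
    K=np.array([[f["fx"],0,f["cx"]],[0,f["fy"],f["cy"]],[0,0,1.]]); return K,np.array(f["dist_coeffs"],float)
def ext(f,obs=None):
    "R,t world->cam"
    if f.get("R") is not None: return np.array(f["R"]),np.array(f["t"])
    T=np.eye(4);T[:3,:3]=Ro.from_rotvec(obs["orientation"]).as_matrix();T[:3,3]=obs["tcp_pos"]
    M=np.linalg.inv(T@np.array(f["hand_eye"])); return M[:3,:3],M[:3,3]
def ray(f,uv,obs=None):
    K,d=cal(f);R,t=ext(f,obs)
    p=cv2.undistortPoints(np.array([[uv]],float),K,d)[0,0]
    return -R.T@t, R.T@np.array([p[0],p[1],1])
def onz(f,uv,z,obs=None):
    o,d=ray(f,uv,obs); return o+d*(z-o[2])/d[2]
def proj(f,X,obs=None):
    K,d=cal(f);R,t=ext(f,obs)
    return cv2.projectPoints(np.atleast_2d(np.array(X,float)),cv2.Rodrigues(R)[0],t,K,d)[0][:,0]
def tri(rays):
    A=0;b=0
    for o,d in rays:
        d=d/np.linalg.norm(d);P=np.eye(3)-np.outer(d,d);A=A+P;b=b+P@o
    return np.linalg.solve(A,b)
def state():
    o=r.get_obs();return o
def totool(o,X):
    R=Ro.from_rotvec(o["orientation"]).as_matrix();return R.T@(np.array(X)-o["tcp_pos"])*100
E
python3 - <<'E'
import cv2,numpy as np
s=cv2.imread("pics/scene0.png");t=cv2.imread("pics/top0.png")
a=cv2.resize(s[200:380,225:525],None,fx=2.6,fy=2.6,interpolation=cv2.INTER_CUBIC);cv2.imwrite("pics/c1.png",a)
b=cv2.resize(t[150:300,220:490],None,fx=2.9,fy=2.9,interpolation=cv2.INTER_CUBIC);cv2.imwrite("pics/c2.png",b)
E
```

```text
(no output)
```

View pics/c1.png

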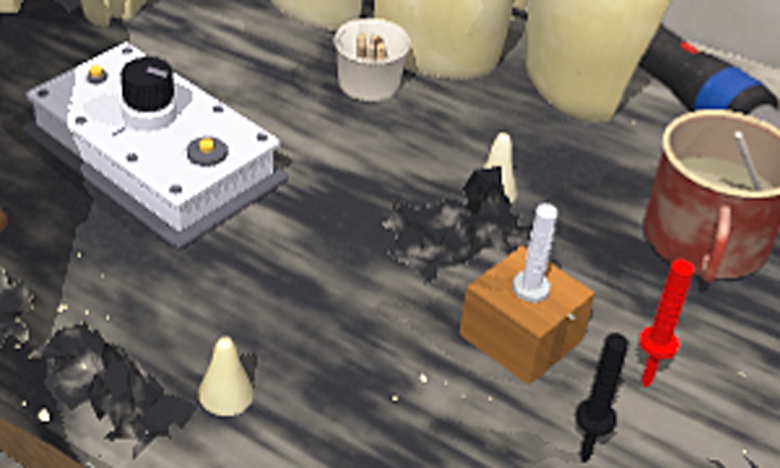

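View pics/c2.png

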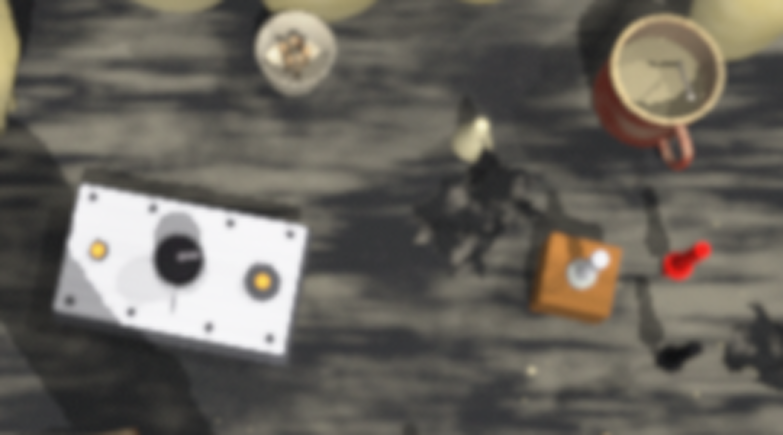

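Run:
```python
from h import *
S=r.grab_frame("scene");T=r.grab_frame("top")
def s(u,v): return (u/2.6+225,v/2.6+200)
def t(u,v): return (u/2.9+220,v/2.9+150)
for n,a,b,z in [("sttop",(546,211),(600,259),.126),("collar",(532,288),(580,272),.056),("vs",(96,70),(98,250),.058),("vl",(206,144),(262,281),.058),("cap",(147,70),(180,260),.0945)]:
    a=s(*a);b=t(*b)
    print(n,onz(S,a,z).round(4),onz(T,b,z).round(4),tri([ray(S,a),ray(T,b)]).round(4))
o=r.get_obs();R=Ro.from_rotvec(o["orientation"]).as_matrix();print(R.round(3),o["clock"])
X=np.array([.6,-.3,.25])
print(totool(o,X))
```

```text
sttop [ 0.5308 -0.2499  0.126 ] [ 0.5312 -0.2466  0.126 ] [ 0.5323 -0.2483  0.1237]
collar [ 0.5279 -0.2521  0.056 ] [ 0.5327 -0.2455  0.056 ] [ 0.5351 -0.2487  0.0474]
vs [0.5498 0.1746 0.058 ] [0.5511 0.1813 0.058 ] [0.5534 0.1807 0.053 ]
vl [0.5225 0.0314 0.058 ] [0.5237 0.0369 0.058 ] [0.5256 0.0358 0.0535]
cap [0.5373 0.1031 0.0945] [0.5354 0.1069 0.0945] [0.5371 0.1056 0.0931]
[[ 0.385  0.923 -0.   ]
 [ 0.923 -0.385 -0.001]
 [-0.001  0.    -1.   ]] 0.25
[-72.090406    66.92183913  -1.85105707]
```

```bash
cat >> h.py <<'E'
def plan(X,yawdeg,maxstep=3.6,maxturn=6.5):
    "suggest rows (text shown only) to bring TCP to X, tool x at yaw"
    o=r.get_obs();R=Ro.from_rotvec(o["orientation"]).as_matrix()
    y0=np.degrees(np.arctan2(R[1,0],R[0,0])); d=(y0-yawdeg+180)%360-180
    L=np.array(X)-o["tcp_pos"]; n=int(max(np.ceil(np.linalg.norm(L)*100/maxstep),np.ceil(abs(d)/maxturn),1))
    print("from",o["tcp_pos"].round(4),"yaw",round(y0,1),"n",n,"tilt z",R[:,2].round(4))
    for k in range(n):
        y=np.radians(y0-d*k/n); ex=np.array([np.cos(y),np.sin(y),0]);ey=np.array([np.sin(y),-np.cos(y),0])
        s=L/n*100; print("%.2f %.2f %.2f %.1f;"%(s@ex,s@ey,-s[2],d/n),end=" ")
    print()
E
python3 - <<'E'
from h import *
plan([.46,.20,.26],30)
S=r.grab_frame("top")
for n,uv,z in [("red",(676,268),.02),("blk",(670,358),.02),("cone2",(470,143),.02)]: print(n,onz(S,(uv[0]/2.9+220,uv[1]/2.9+150),z))
E
```

```text
from [0.2595 0.6228 0.2308] yaw 67.4 n 14 tilt z [-3.e-04 -8.e-04 -1.e+00]
-2.24 2.48 -0.21 2.7; -2.12 2.58 -0.21 2.7; -2.00 2.68 -0.21 2.7; -1.87 2.77 -0.21 2.7; -1.74 2.85 -0.21 2.7; -1.60 2.93 -0.21 2.7; -1.46 3.00 -0.21 2.7; -1.32 3.07 -0.21 2.7; -1.18 3.13 -0.21 2.7; -1.03 3.18 -0.21 2.7; -0.88 3.22 -0.21 2.7; -0.73 3.26 -0.21 2.7; -0.58 3.29 -0.21 2.7; -0.42 3.32 -0.21 2.7; 
red [ 0.5431596  -0.34348865  0.02      ]
blk [ 0.46000997 -0.333565    0.02      ]
cone2 [ 0.66074836 -0.15571597  0.02      ]
```

```bash
python3 -m pendant '-2.2 2.5 -0.2 2.7; -2.1 2.6 -0.2 2.7; -2 2.7 -0.2 2.7; -1.9 2.8 -0.2 2.7; -1.7 2.9 -0.2 2.7; -1.6 2.9 -0.2 2.7; -1.5 3 -0.2 2.7; -1.3 3.1 -0.2 2.7' 60 
python3 -m pendant '-1.2 3.1 -0.2 2.7; -1 3.2 -0.2 2.7; -0.9 3.2 -0.2 2.7; -0.7 3.3 -0.2 2.7; -0.6 3.3 -0.2 2.7; -0.4 3.3 -0.2 2.7; 0 0 0 0; 0 0 0 0'
python3 - <<'E'
from h import *
o=r.get_obs();f=r.grab_frame("wrist");cv2.imwrite("pics/w1.png",f["color"][:,:,::-1]);np.save("w1.npy",np.r_[o["tcp_pos"],o["orientation"]])
print(o["clock"],o["joints"])
plan([.50,-.10,.26],-25)
E
```

```text
clock: 0.97
tcp_pos: [0.3713, 0.3788, 0.2446]
orientation: [-2.89, -1.219, 0.005]
contact_force: [-0.7, 0.4, -0.0]
grip_width: 0.065
clock: 1.63
tcp_pos: [0.4611, 0.1785, 0.2584]
orientation: [-3.045, -0.755, -0.001]
contact_force: [-0.6, 1.1, 0.4]
grip_width: 0.065
1.6333 [-0.80166362  0.14613815  0.34609823  1.96474123 -0.06271676  1.03831314
  0.05892114]
from [0.4613 0.178  0.2585] yaw 27.8 n 9 tilt z [-1.0e-04  4.3e-03 -1.0e+00]
-1.06 2.93 -0.02 5.9; -0.76 3.03 -0.02 5.9; -0.44 3.09 -0.02 5.9; -0.13 3.12 -0.02 5.9; 0.19 3.11 -0.02 5.9; 0.51 3.08 -0.02 5.9; 0.82 3.01 -0.02 5.9; 1.13 2.91 -0.02 5.9; 1.42 2.78 -0.02 5.9;
```

View pics/w1.png

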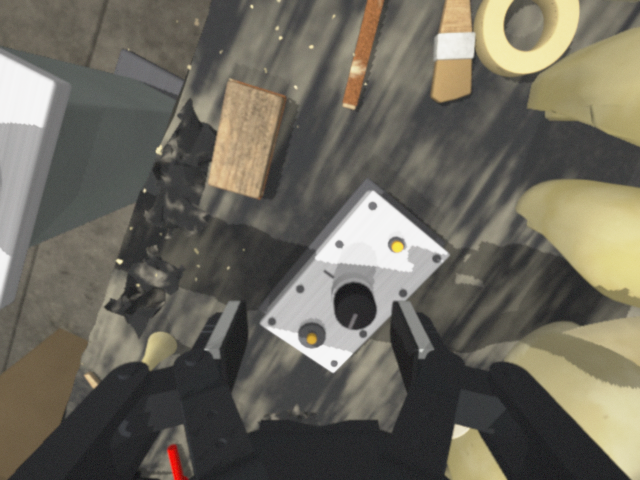

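Run:
```python
import cv2
w=cv2.imread("pics/w1.png");cv2.imwrite("pics/c3.png",cv2.resize(w[180:380,255:455],None,fx=3,fy=3,interpolation=cv2.INTER_CUBIC))
```

```text
(no output)
```

View pics/c3.png

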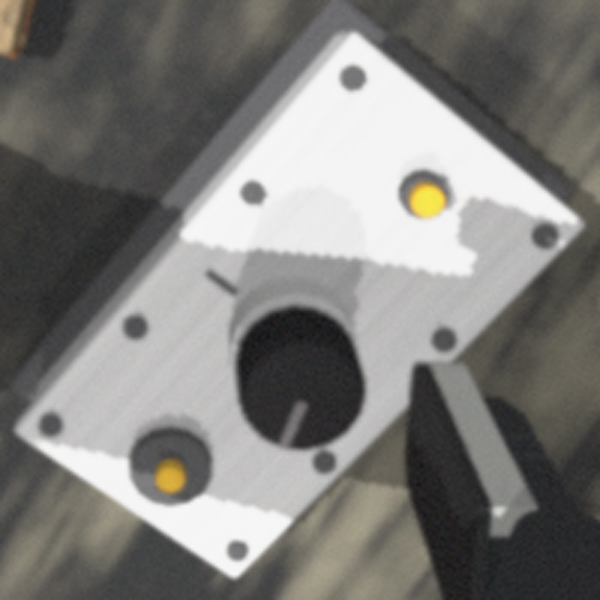

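```bash
python3 -m pendant '-1.1 2.9 0 5.9; -0.8 3 0 5.9; -0.4 3.1 0 5.9; -0.1 3.1 0 5.9; 0.2 3.1 0 5.9; 0.5 3.1 0 5.9; 0.8 3 0 5.9; 1.1 2.9 0 5.9'
python3 - <<'E'
from h import *
plan([.53,-.22,.24],-20)
E
```

```text
clock: 2.35
tcp_pos: [0.4948, -0.0587, 0.2566]
orientation: [-3.088, 0.525, 0.002]
contact_force: [1.0, -0.5, -0.5]
grip_width: 0.0652
from [ 0.4948 -0.0587  0.2566] yaw -19.3 n 5 tilt z [ 6.0e-04  9.6e-03 -1.0e+00]
1.73 2.81 0.33 0.1; 1.74 2.81 0.33 0.1; 1.74 2.80 0.33 0.1; 1.75 2.80 0.33 0.1; 1.76 2.79 0.33 0.1;
```

```bash
python3 -m pendant '1.7 2.7 0.3 0; 1.7 2.7 0.3 0; 1.7 2.7 0.3 0; 1.7 2.5 0.3 0; 0.8 1.5 0.3 0; 0 0 0 0; 0 0 0 0'
python3 - <<'E'
from h import *
f=r.grab_frame("wrist");o=r.get_obs();cv2.imwrite("pics/w2.png",f["color"][:,:,::-1]);np.save("w2.npy",np.r_[o["tcp_pos"],o["orientation"]])
print(o["clock"],o["tcp_pos"],totool(o,[.531,-.248,.1]),o["qvel"])
p=np.load("w1.npy");o1=dict(tcp_pos=p[:3],orientation=p[3:])
for n,uv,z in [("vs",(397,246.7),.058),("vl",(311.7,338.7),.058),("cap",(355,308.3),.0945)]: print(n,onz(f,uv,z,o1))
E
```

```text
clock: 2.93
tcp_pos: [0.5306, -0.2008, 0.2386]
orientation: [-3.09, 0.517, 0.001]
contact_force: [0.7, 0.5, 0.4]
grip_width: 0.0654
2.9833 [ 0.53049526 -0.20045921  0.23859514] [ 1.62026936  4.60516343 13.81510568] [-0.02042389 -0.01880763 -0.00371346  0.01358535  0.0029064   0.00324934
 -0.00437725]
vs [0.55472354 0.18161401 0.058     ]
vl [0.52723681 0.0374643  0.058     ]
cap [0.53831808 0.11272407 0.0945    ]
```

View pics/w2.png

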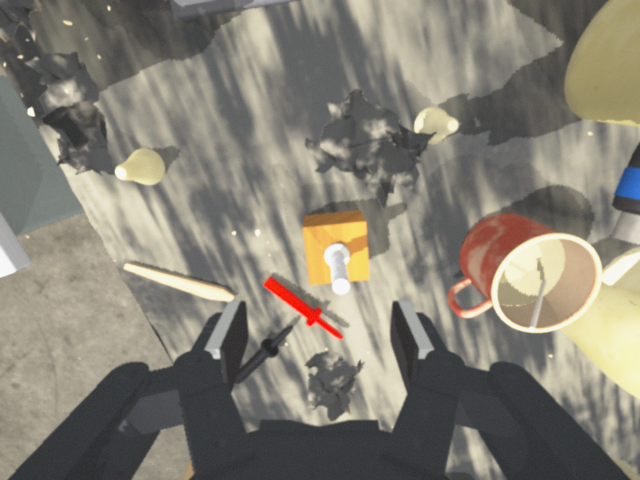

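Run:
```python
from h import *
w=cv2.imread("pics/w2.png");cv2.imwrite("pics/c4.png",cv2.resize(w[200:310,280:400],None,fx=5,fy=5,interpolation=cv2.INTER_CUBIC))
f=r.grab_frame("wrist");p=np.load("w2.npy");o1=dict(tcp_pos=p[:3],orientation=p[3:])
for n,uv,z in [("htop",(342,286.5),.126),("collar",(336,256),.056),("redend",(269,282),.01)]: print(n,onz(f,uv,z,o1))
```

```text
htop [ 0.53462465 -0.24801241  0.126     ]
collar [ 0.5329768  -0.24747617  0.056     ]
redend [ 0.44361199 -0.27069789  0.01      ]
```

View pics/c4.png

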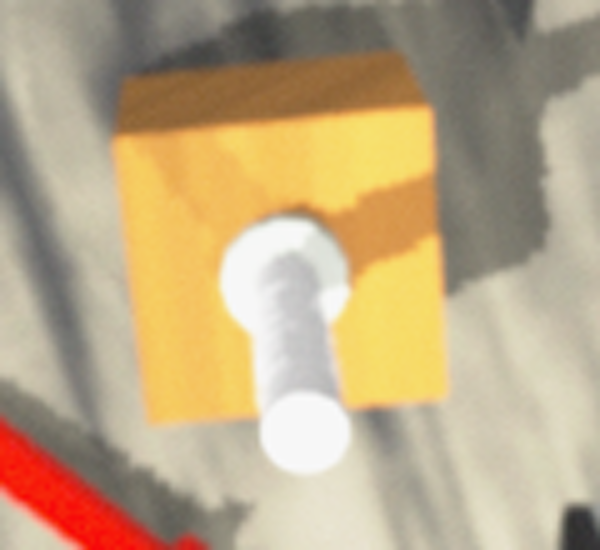

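Run:
```python
from h import *
T=r.grab_frame("top");print(onz(T,(450,173),.14),onz(T,(456,203),.1),onz(T,(427,239.5),.126))
print(r.get_obs()["clock"])
plan([.5335,-.2478,.150],-19)
```

```text
[ 0.69624344 -0.30896188  0.14      ] [ 0.63017792 -0.33221675  0.1       ] [ 0.53072554 -0.24683938  0.126     ]
3.0833
from [ 0.5305 -0.1996  0.2389] yaw -18.9 n 3 tilt z [ 0.0016  0.0099 -0.9999]
0.61 1.49 2.96 0.0; 0.61 1.49 2.96 0.0; 0.62 1.49 2.96 0.0;
```

```bash
python3 -m pendant '0.6 1.5 2 0; 0.6 1.5 2 0; 0.6 1.5 2 0; 0 0 1.2 0; 0 0 0 0; 0 0 0 0'
python3 - <<'E'
from h import *
f=r.grab_frame("wrist");o=r.get_obs();cv2.imwrite("pics/w3.png",f["color"][:,:,::-1]);print(o["clock"])
print(onz(f,(341,286),.126,o)) 
plan([.5335,-.2478,.077],-19,1.5)
E
```

```text
clock: 3.58
tcp_pos: [0.5381, -0.2365, 0.166]
orientation: [-3.087, 0.485, -0.007]
contact_force: [-0.3, -0.3, 0.5]
grip_width: 0.0652
3.6333
[ 0.54892784 -0.24704704  0.126     ]
from [ 0.5383 -0.2358  0.1661] yaw -17.8 n 7 tilt z [ 0.0072  0.0166 -0.9998]
-0.01 0.18 1.27 0.2; -0.01 0.18 1.27 0.2; -0.01 0.18 1.27 0.2; -0.01 0.18 1.27 0.2; -0.01 0.18 1.27 0.2; -0.01 0.18 1.27 0.2; -0.01 0.18 1.27 0.2;
```

View pics/w3.png

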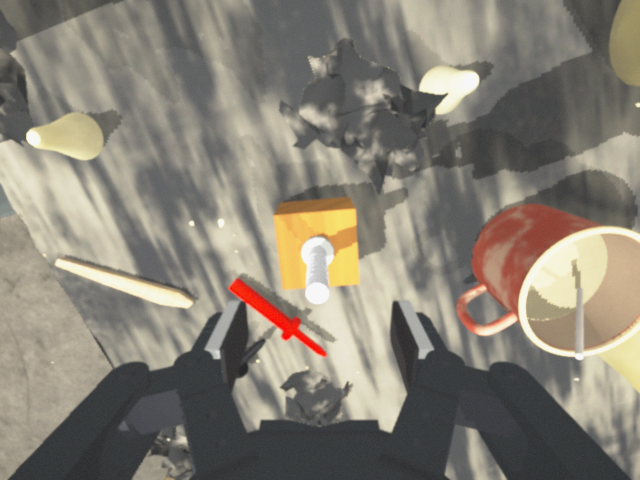

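Run:
```python
from h import *
o=r.get_obs();f=r.grab_frame("wrist")
a=onz(f,(317,291),.126,o);b=onz(f,(318,247.5),.056,o);print(a,b)
g=(a+b)/2; g[2]=.091; print("tool cm",totool(o,g), o["qvel"].round(3),o["joints"].round(3))
```

```text
[ 0.53443149 -0.24579673  0.126     ] [ 0.53593475 -0.24307591  0.056     ]
tool cm [-0.04351861  1.04905887  7.49074571] [-0.005 -0.011  0.004 -0.009  0.     0.003  0.003] [-0.144  0.461  0.61   1.864 -0.349  0.921  0.321]
```

```bash
python3 -m pendant '0 0.4 0.6 0; 0 0.4 0.8 0; 0 0.2 0.8 0; 0 0 0.8 0; 0 0 0.8 0; 0 0 0.8 0; 0 0 0 0'
python3 - <<'E'
from h import *
o=r.get_obs();f=r.grab_frame("wrist");cv2.imwrite("pics/w4.png",f["color"][:,:,::-1]);print(o["clock"])
print("tool cm",totool(o,[.535,-.2455,.091]), Ro.from_rotvec(o["orientation"]).as_matrix().round(4)[:,2])
E
```

```text
clock: 4.27
tcp_pos: [0.538, -0.2437, 0.1188]
orientation: [-3.086, 0.478, -0.017]
contact_force: [-0.1, 0.1, -0.2]
grip_width: 0.0655
4.2667
tool cm [-0.25288385  0.31438     2.77559077] [ 0.0137  0.0165 -0.9998]
```

View pics/w4.png

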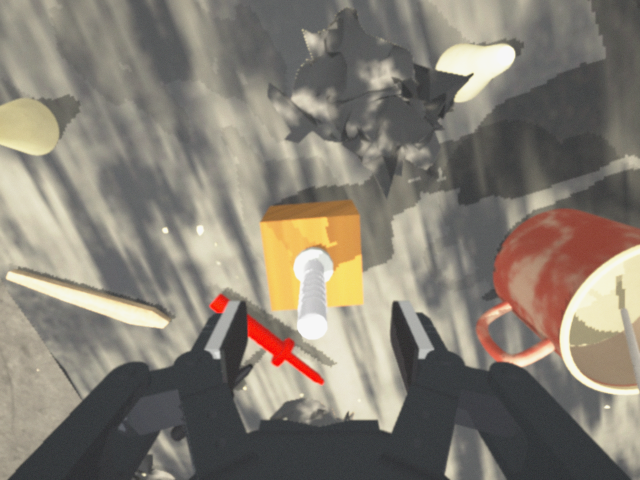

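Run:
```python
from h import *
o=r.get_obs();f=r.grab_frame("wrist")
a=onz(f,(313.5,326),.126,o);b=onz(f,(314,265),.056,o);print(a,b)
g=(a+b)/2; g[2]=.096; print("tool cm",totool(o,a),totool(o,b),totool(o,g))
```

```text
[ 0.53453634 -0.24841118  0.126     ] [ 0.53507142 -0.24652426  0.056     ]
tool cm [-0.20640368  0.52170336 -0.66949228] [-0.27221237  0.46345192  6.33270334] [-0.235048    0.48273862  2.3317205 ]
```

```bash
python3 -m pendant '-0.15 0.3 0.2 0; -0.1 0.2 0.8 0; 0 0 0.8 0; 0 0 0.8 0; 0 0 0.8 0; 0 0 0.6 0; 0 0 0 0; 0 0 0 0'
python3 - <<'E'
from h import *
o=r.get_obs();f=r.grab_frame("wrist");cv2.imwrite("pics/w5.png",f["color"][:,:,::-1]);print(o["clock"])
print("tool cm",totool(o,[.535,-.2475,.096]), Ro.from_rotvec(o["orientation"]).as_matrix().round(4)[:,2])
E
```

```text
clock: 5.03
tcp_pos: [0.5355, -0.2484, 0.0762]
orientation: [-3.087, 0.479, -0.021]
contact_force: [-0.5, 0.2, 0.8]
grip_width: 0.0652
5.0333
tool cm [-0.04911295 -0.10698826 -1.98248438] [ 0.0162  0.0153 -0.9998]
```

View pics/w5.png

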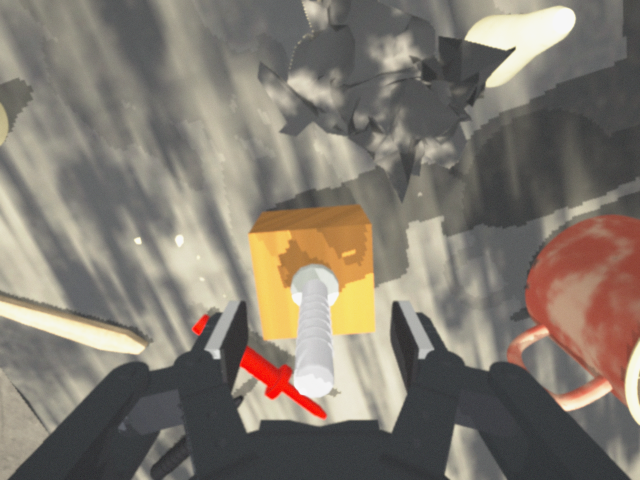

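```bash
python3 -m pendant '0 0 0 0; 0 0 0 0; 0 0 0 0; 0 0 0 0; 0 0 0 0; 0 0 0 0' 255 45
python3 - <<'E'
from h import *
o=r.get_obs();f=r.grab_frame("wrist");cv2.imwrite("pics/w6.png",f["color"][:,:,::-1]);print(o["clock"],o["contact_force"],o["moment"],o["grip_width"])
print("tool cm",totool(o,[.535,-.2475,.096]), Ro.from_rotvec(o["orientation"]).as_matrix().round(4)[:,2])
E
```

```text
clock: 5.58
tcp_pos: [0.5361, -0.2485, 0.0774]
orientation: [-3.087, 0.479, -0.024]
contact_force: [-0.1, 0.2, -0.0]
grip_width: 0.0128
5.5833 [-0.06182061  0.20977718 -0.01286255] [0.01274379 0.09690993 0.03125983] 0.012779314885640809
tool cm [-0.10765175 -0.09612048 -1.85830394] [ 0.0178  0.015  -0.9997]
```

View pics/w6.png

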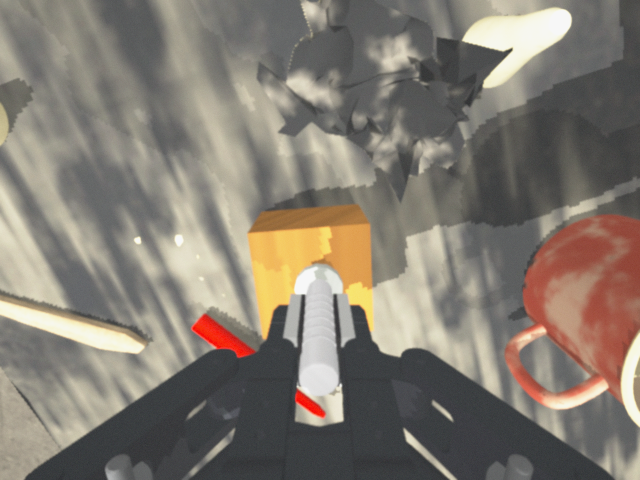

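```bash
cat >> h.py <<'E'
def plan2(X,yawdeg=None,maxstep=2.5,maxturn=5):
    o=r.get_obs();R=Ro.from_rotvec(o["orientation"]).as_matrix()
    y0=np.degrees(np.arctan2(R[1,0],R[0,0])); d=0 if yawdeg is None else (y0-yawdeg+180)%360-180
    L=np.array(X)-o["tcp_pos"]; n=int(max(np.ceil(np.linalg.norm(L)*100/maxstep),np.ceil(abs(d)/maxturn),1))
    print("t",round(o["clock"],2),"tcp",o["tcp_pos"].round(4),"yaw",round(y0,1),"tilt",R[:2,2].round(4),"n",n,"F",o["contact_force"].round(2),"w",round(o["grip_width"],4))
    for k in range(n):
        Rk=R@Ro.from_rotvec([0,0,np.radians(d*k/n)]).as_matrix()
        s=Rk.T@(L/n*100); print("%.2f %.2f %.2f %.1f;"%(*s,d/n),end=" ")
    print()
E
python3 -c "
from h import *
plan2([.5361,-.2485,.15],None,1.2)"
```

```text
t 5.63 tcp [ 0.5361 -0.2484  0.0774] yaw -17.6 tilt [0.0178 0.015 ] n 7 F [-0.33 -0.09 -0.16] w 0.0128
0.01 -0.02 -1.04 0.0; 0.01 -0.02 -1.04 0.0; 0.01 -0.02 -1.04 0.0; 0.01 -0.02 -1.04 0.0; 0.01 -0.02 -1.04 0.0; 0.01 -0.02 -1.04 0.0; 0.01 -0.02 -1.04 0.0;
```

```bash
python3 -m pendant '0 0 -0.6 0; 0 0 -1 0; 0 0 -1.2 0; 0 -0.1 -1.2 0; 0 -0.1 -1.2 0; 0 0 -1.2 0; 0 0 -1 0; 0 0 0 0'
python3 - <<'E'
from h import *
f=r.grab_frame("wrist");cv2.imwrite("pics/w7.png",f["color"][:,:,::-1])
plan2([.5361,-.2485,.20],None,1.2)
E
```

```text
clock: 6.3
tcp_pos: [0.5361, -0.2483, 0.1614]
orientation: [-3.087, 0.48, -0.029]
contact_force: [0.4, 0.1, 0.1]
grip_width: 0.0128
t 6.35 tcp [ 0.5359 -0.2481  0.1606] yaw -17.7 tilt [0.0206 0.0144] n 4 F [ 1.2  -0.3  -0.39] w 0.0128
0.02 -0.01 -0.99 0.0; 0.02 -0.01 -0.99 0.0; 0.02 -0.01 -0.99 0.0; 0.02 -0.01 -0.99 0.0;
```

View pics/w7.png

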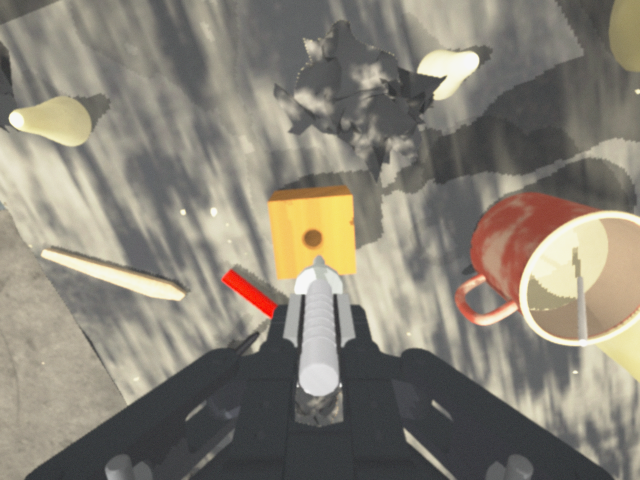

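Run:
```python
from h import *
w=cv2.imread("pics/w7.png");cv2.imwrite("pics/c7.png",cv2.resize(w[175:305,255:385],None,fx=5,fy=5,interpolation=cv2.INTER_CUBIC))
o=r.get_obs();f=r.grab_frame("wrist")
h=onz(f,(313,239),.05,o);print("hole",h)
K,d=cal(f);H=np.array(f["hand_eye"])
def tool(uv,z):
    p=cv2.undistortPoints(np.array([[uv]],float),K,d)[0,0];v=H[:3,:3]@[p[0],p[1],1];return (H[:3,3]+v*(z-H[2,3])/v[2])*100
for uv,z in [((319.5,259),.0694),((319.5,378),-.0486)]: print(tool(uv,z))
```

```text
hole [ 0.53348684 -0.24783241  0.05      ]
[0.08773928 0.28830152 6.94      ]
[ 0.05899677 -0.16010597 -4.86      ]
```

View pics/c7.png

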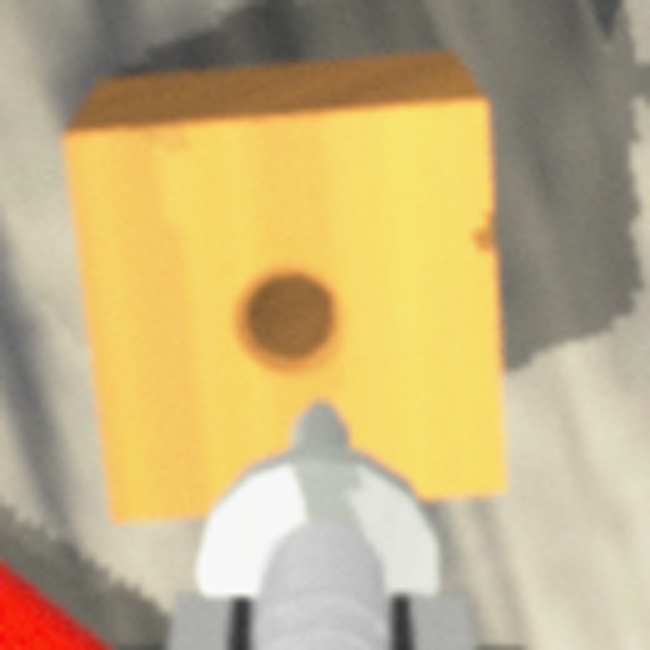

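Run:
```python
from h import *
T=r.grab_frame("top");print(onz(T,(212,192),0),onz(T,(205,148),.2),onz(T,(168,152),0))
plan2([.545,.17,.20],50,3)
```

```text
[0.68493701 0.30534806 0.        ] [0.73330225 0.28415187 0.2       ] [0.80029749 0.43334257 0.        ]
t 6.45 tcp [ 0.5348 -0.2474  0.1585] yaw -17.7 tilt [0.0172 0.0155] n 14 F [ 0.49 -1.44 -0.92] w 0.0128
-0.83 -2.87 -0.25 -4.8; -0.59 -2.93 -0.25 -4.8; -0.34 -2.97 -0.25 -4.8; -0.09 -2.99 -0.25 -4.8; 0.17 -2.98 -0.25 -4.8; 0.42 -2.96 -0.25 -4.8; 0.66 -2.91 -0.25 -4.8; 0.91 -2.85 -0.25 -4.8; 1.14 -2.76 -0.25 -4.8; 1.37 -2.65 -0.25 -4.8; 1.59 -2.53 -0.25 -4.8; 1.80 -2.39 -0.25 -4.8; 1.99 -2.23 -0.25 -4.8; 2.17 -2.05 -0.25 -4.8;
```

```bash
python3 -m pendant '-0.4 -1.5 -1 0; -0.8 -2.9 -1 -4.8; -0.6 -2.9 -1 -4.8; -0.3 -3 -0.6 -4.8; -0.1 -3 -0.4 -4.8; 0.2 -3 -0.2 -4.8; 0.4 -3 0 -4.8; 0.7 -2.9 0 -4.8'
python3 -c "
from h import *
plan2([.545,.165,.20],50,3)"
```

```text
clock: 7.12
tcp_pos: [0.5351, -0.0218, 0.1986]
orientation: [-3.1, -0.449, -0.009]
contact_force: [0.2, -0.1, -0.4]
grip_width: 0.0128
t 7.12 tcp [ 0.5351 -0.0218  0.1986] yaw 16.5 tilt [0.0046 0.0101] n 7 F [ 0.25 -0.14 -0.4 ] w 0.0128
0.89 -2.52 0.01 -4.8; 1.10 -2.44 0.01 -4.8; 1.30 -2.33 0.01 -4.8; 1.49 -2.22 0.01 -4.8; 1.67 -2.09 0.01 -4.8; 1.84 -1.94 0.01 -4.8; 1.99 -1.78 0.01 -4.8;
```

```bash
python3 -m pendant '0.9 -2.5 0 -4.8; 1.1 -2.4 0 -4.8; 1.3 -2.3 0 -4.8; 1.5 -2.2 0 -4.8; 1.6 -2 0 -4.8; 1.6 -1.7 0 -4.8; 0 0 0 0; 0 0 0 0'
python3 - <<'E'
from h import *
f=r.grab_frame("wrist");o=r.get_obs();cv2.imwrite("pics/w8.png",f["color"][:,:,::-1]);np.save("w8.npy",np.r_[o["tcp_pos"],o["orientation"]])
plan2([.545,.165,.20],50,3)
R=Ro.from_rotvec(o["orientation"]).as_matrix();t=R@[.0008,.0031,.0694]+o["tcp_pos"];print("tip",t)
print(proj(f,[[.5547,.1816,.058],t,[.5272,.0375,.058]],o))
E
```

```text
clock: 7.78
tcp_pos: [0.5353, 0.1497, 0.1926]
orientation: [-2.862, -1.266, 0.007]
contact_force: [0.2, -1.4, -0.1]
grip_width: 0.0131
t 7.83 tcp [0.5351 0.1501 0.1925] yaw 47.7 tilt [-0.0095  0.0101] n 1 F [ 0.02  1.04 -0.5 ] w 0.0129
1.77 -0.28 -0.75 -2.3; 
tip [0.5372765  0.14931103 0.12302675]
[[363.01161647 221.5579652 ]
 [321.04578656 259.63306505]
 [222.06276874 302.91938252]]
```

View pics/w8.png

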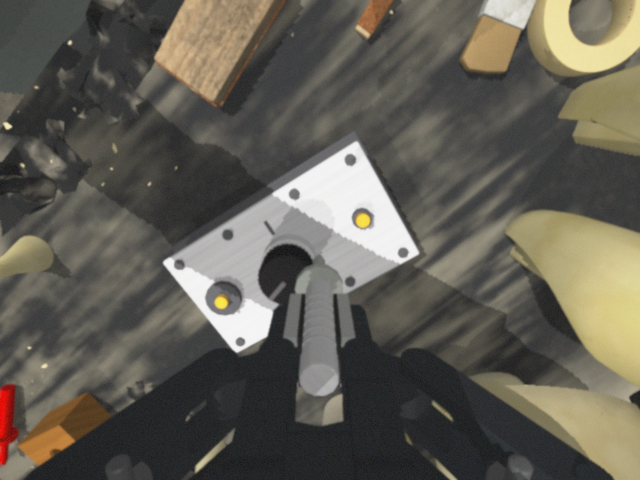

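Run:
```python
from h import *
w=cv2.imread("pics/w8.png");cv2.imwrite("pics/c8.png",cv2.resize(w[190:320,200:390],None,fx=4.2,fy=4.2,interpolation=cv2.INTER_CUBIC))
p=np.load("w8.npy");o=dict(tcp_pos=p[:3],orientation=p[3:]);f=r.grab_frame("wrist")
print(onz(f,(363,219.5),.058,o),onz(f,(221.3,301.5),.058,o))
R=Ro.from_rotvec(o["orientation"]).as_matrix();tt=R@[.0008,.0031,.0694]
plan2(np.array([.555,.182,.075])-tt,None,1.5)
```

```text
[0.55332615 0.18273797 0.058     ] [0.5257501  0.03805283 0.058     ]
t 7.88 tcp [0.5354 0.149  0.1927] yaw 47.6 tilt [-0.009   0.0097] n 5 F [ 0.07 -0.98 -1.46] w 0.0128
0.73 -0.19 0.97 0.0; 0.73 -0.19 0.97 0.0; 0.73 -0.19 0.97 0.0; 0.73 -0.19 0.97 0.0; 0.73 -0.19 0.97 0.0;
```

View pics/c8.png

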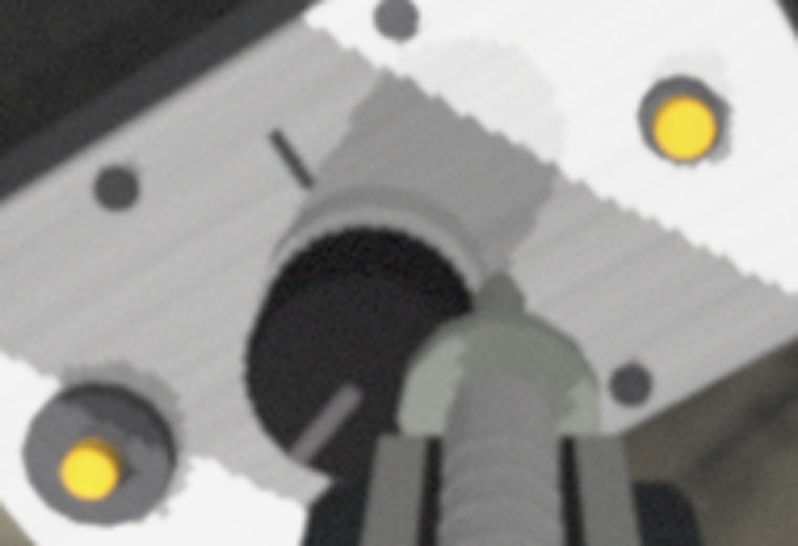

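```bash
python3 -m pendant '1.2 -0.3 0 0; 1.2 -0.3 0 0; 1.2 -0.3 0.4 0; 0 0 1 0; 0 0 1 0; 0 0 1 0; 0 0 0.8 0; 0 0 0 0'
python3 - <<'E'
from h import *
f=r.grab_frame("wrist");o=r.get_obs();cv2.imwrite("pics/w9.png",f["color"][:,:,::-1]);np.save("w9.npy",np.r_[o["tcp_pos"],o["orientation"]])
R=Ro.from_rotvec(o["orientation"]).as_matrix();tt=R@[.0008,.0031,.0694];print("tip",tt+o["tcp_pos"])
plan2(np.array([.554,.182,.062])-tt,None,1.5)
w=cv2.imread("pics/w9.png");cv2.imwrite("pics/c9.png",cv2.resize(w[170:320,230:410],None,fx=4,fy=4,interpolation=cv2.INTER_CUBIC))
E
```

```text
clock: 8.55
tcp_pos: [0.5549, 0.1809, 0.1449]
orientation: [-2.87, -1.252, 0.01]
contact_force: [0.0, -0.5, -0.8]
grip_width: 0.013
tip [0.55715567 0.179814   0.07608239]
t 8.6 tcp [0.555  0.1808 0.1455] yaw 47.1 tilt [-0.0102  0.0074] n 1 F [-0.98 -0.16 -0.4 ] w 0.0125
-0.05 -0.36 1.41 0.0;
```

View pics/c9.png

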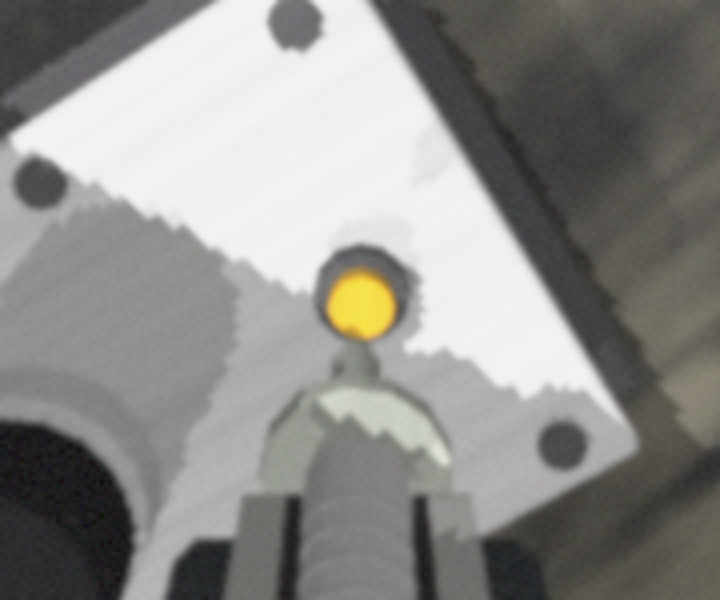

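Run:
```python
from h import *
p=np.load("w9.npy");o=dict(tcp_pos=p[:3],orientation=p[3:]);f=r.grab_frame("wrist")
v=onz(f,(320.25,246),.058,o);print(v, totool(o,v))
```

```text
[0.55437573 0.18171545 0.058     ] [ 3.29358244e-02 -4.90408349e-04  8.75233113e+00]
```

```bash
python3 -m pendant '-0.05 -0.2 0.2 0; 0 -0.1 0.5 0; 0 0 0.5 0; 0 0 0 0; 0 0 0 0'
python3 - <<'E'
from h import *
f=r.grab_frame("wrist");o=r.get_obs();w=np.ascontiguousarray(f["color"][:,:,::-1]);cv2.imwrite("pics/w10.png",cv2.resize(w[170:320,230:410],None,fx=4,fy=4,interpolation=cv2.INTER_CUBIC))
R=Ro.from_rotvec(o["orientation"]).as_matrix();tt=R@[.0008,.0031,.0694];print("tip",tt+o["tcp_pos"],o["clock"],o["contact_force"],totool(o,[.5543,.1818,.058]))
E
```

```text
clock: 9.07
tcp_pos: [0.5536, 0.1825, 0.135]
orientation: [-2.87, -1.25, 0.003]
contact_force: [0.6, -0.8, -0.2]
grip_width: 0.0129
tip [0.55596553 0.18163383 0.06554968] 9.1167 [-0.15502067  0.29865664  0.1620371 ] [-0.0232297   0.18497446  7.69611147]
```

View pics/w10.png

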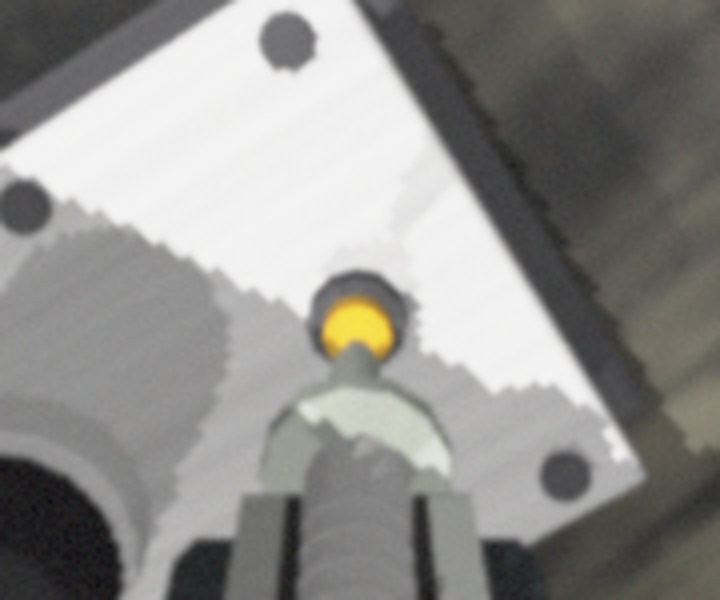

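```bash
python3 -m pendant '0 -0.12 0.3 0; 0 0 0.3 0; 0 0 0 0; 0 0 0 0'
python3 - <<'E'
from h import *
f=r.grab_frame("wrist");o=r.get_obs();w=np.ascontiguousarray(f["color"][:,:,::-1]);cv2.imwrite("pics/w11.png",cv2.resize(w[170:320,230:410],None,fx=4,fy=4,interpolation=cv2.INTER_CUBIC))
R=Ro.from_rotvec(o["orientation"]).as_matrix();tt=R@[.0008,.0031,.0694];print("tip",tt+o["tcp_pos"],o["clock"],o["contact_force"])
E
```

```text
clock: 9.45
tcp_pos: [0.553, 0.1837, 0.1289]
orientation: [-2.87, -1.25, 0.001]
contact_force: [0.5, 0.5, -0.6]
grip_width: 0.0127
tip [0.55536569 0.18280721 0.05946095] 9.5 [ 0.59730831  0.68851088 -0.39367563]
```

View pics/w11.png

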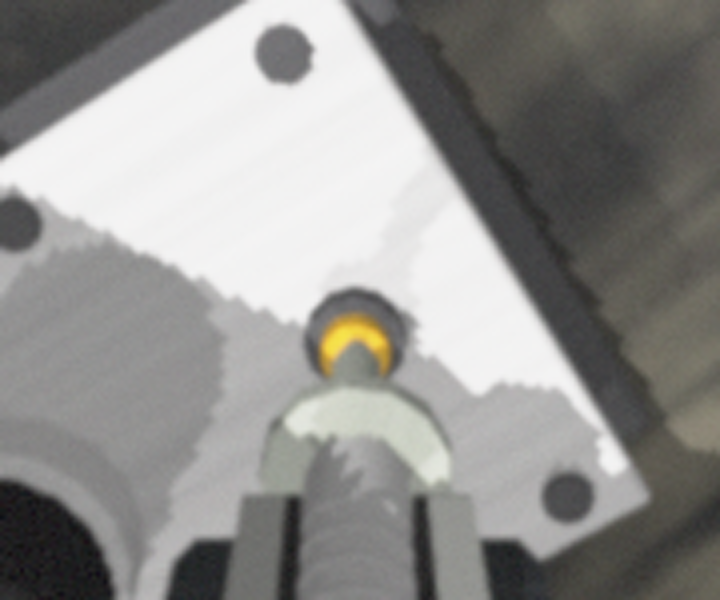

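The tip is over the centre of the narrow-collar pin (crop 355,347) and about 1.5 mm above it, so I can press.

```bash
python3 -m pendant '0 0 0.15 0; 0 0 0.15 0; 0 0 0.1 0; 0 0 0.08 0; 0 0 0 0; 0 0 0 0'
python3 - <<'E'
from h import *
f=r.grab_frame("wrist");o=r.get_obs();w=np.ascontiguousarray(f["color"][:,:,::-1]);cv2.imwrite("pics/w12.png",cv2.resize(w[170:320,230:410],None,fx=4,fy=4,interpolation=cv2.INTER_CUBIC))
R=Ro.from_rotvec(o["orientation"]).as_matrix();tt=R@[.0008,.0031,.0694];print("tip",tt+o["tcp_pos"],o["clock"],o["contact_force"])
E
```

```text
clock: 10.0
tcp_pos: [0.5532, 0.1837, 0.1241]
orientation: [-2.87, -1.249, 0.0]
contact_force: [-1.0, -0.4, 1.3]
grip_width: 0.0127
tip [0.55574397 0.1828766  0.0546969 ] 10.05 [-0.57655919 -0.30090609  0.2673614 ]
```

View pics/w12.png

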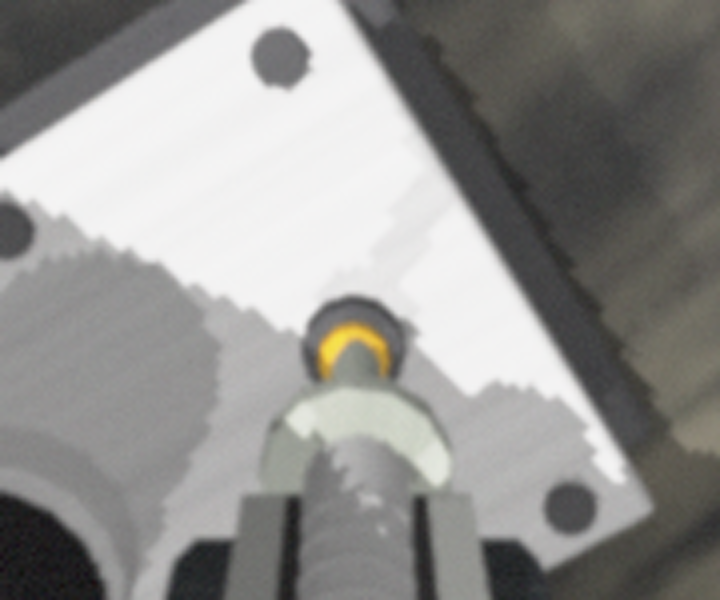

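```bash
for i in 1 2 3 4; do python3 -m pendant '0 0 0 0' | grep -E "tcp|force"; done
python3 - <<'E'
from h import *
F=[];Z=[]
for i in range(8):
    r.grab_frame("scene");o=r.get_obs();F.append(o["contact_force"]);Z.append(o["tcp_pos"])
print(np.mean(F,0),np.std(F,0),np.mean(Z,0),np.std(Z,0),o["clock"])
E
```

```text
tcp_pos: [0.5533, 0.1837, 0.1242]
contact_force: [-0.9, -0.2, 1.0]
tcp_pos: [0.5533, 0.1837, 0.1243]
contact_force: [-0.1, 0.2, -0.1]
tcp_pos: [0.5532, 0.1837, 0.1243]
contact_force: [0.2, 0.0, -0.1]
tcp_pos: [0.5533, 0.1837, 0.1244]
contact_force: [-0.6, 0.4, 1.0]
[-0.34870722 -0.14732276  0.38516914] [0.34833851 0.51880171 0.47293893] [0.55325296 0.18371035 0.12434847] [9.65842344e-06 1.60162312e-05 1.42645853e-05] 10.7833
```

```bash
python3 -m pendant '0 0 0.1 0; 0 0 0.1 0; 0 0 0 0' | grep -E "tcp|force"
cat >> h.py <<'E'
def avg(n=8):
    F=[];Z=[]
    for i in range(n):
        r.grab_frame("scene");o=r.get_obs();F.append(o["contact_force"]);Z.append(o["tcp_pos"])
    print("F",np.mean(F,0).round(2),"sd",np.std(F,0).round(2),"tcp",np.mean(Z,0).round(4),"t",round(o["clock"],2))
E
python3 -c "
from h import *
avg()"
```

```text
tcp_pos: [0.5533, 0.1837, 0.1223]
contact_force: [-0.6, -0.9, 1.7]
F [-0.99 -0.07  1.74] sd [0.4  0.36 0.33] tcp [0.5533 0.1837 0.1225] t 11.43
```

Net force is about 2.1 N, which corresponds to roughly 3.5 mm pressed. Lifting and moving to the wide-collar vent.

```bash
python3 -m pendant '0 0 -0.3 0; 0 0 -0.6 0; 0 0 -1 0; 0 0 -1.2 0; 0 0 -1.2 0; 0 0 -1.2 0; 0 0 -1 0; 0 0 0 0' | grep -E "tcp|force"
python3 - <<'E'
from h import *
avg(4)
f=r.grab_frame("wrist");o=r.get_obs();cv2.imwrite("pics/w13.png",f["color"][:,:,::-1])
R=Ro.from_rotvec(o["orientation"]).as_matrix();tt=R@[.0008,.0031,.0694]
plan2(np.array([.5268,.0375,.122])-tt,20,2.5)
E
```

```text
tcp_pos: [0.5539, 0.1829, 0.1935]
contact_force: [-0.3, 0.5, -0.3]
F [ 0.03 -0.04 -0.68] sd [0.58 0.16 0.62] tcp [0.5527 0.1826 0.1913] t 12.3
t 12.35 tcp [0.5519 0.1824 0.19  ] yaw 47.0 tilt [-0.0087  0.0078] n 6 F [ 1.11  0.67 -0.29] w 0.013
-2.07 1.30 -0.04 4.5; -1.96 1.46 -0.04 4.5; -1.84 1.61 -0.04 4.5; -1.70 1.75 -0.04 4.5; -1.56 1.88 -0.04 4.5; -1.41 1.99 -0.04 4.5;
```

View pics/w13.png

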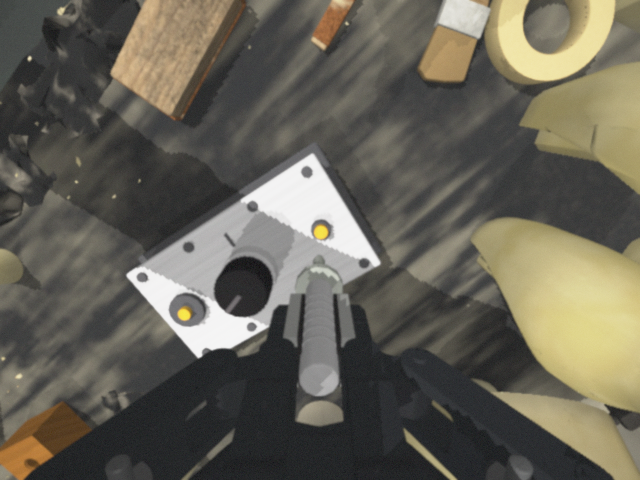

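```bash
python3 -m pendant '-2 1.3 0 4.5; -2 1.5 0 4.5; -1.9 1.7 0 4.5; -1.8 1.8 0 4.5; -1.6 2 0 4.5; -1.4 2.1 0 4.5; 0 0 0 0; 0 0 0 0' | grep -E "tcp|force"
python3 - <<'E'
from h import *
f=r.grab_frame("wrist");o=r.get_obs();cv2.imwrite("pics/w14.png",f["color"][:,:,::-1]);np.save("w14.npy",np.r_[o["tcp_pos"],o["orientation"]])
R=Ro.from_rotvec(o["orientation"]).as_matrix();tt=R@[.0008,.0031,.0694]
plan2(np.array([.5268,.0375,.078])-tt,None,1.2)
print(proj(f,[.5268,.0375,.058],o))
E
```

```text
tcp_pos: [0.5196, 0.0297, 0.1828]
contact_force: [-0.9, 0.7, -1.2]
t 13.07 tcp [0.5195 0.0292 0.1827] yaw 19.0 tilt [-0.0192  0.0046] n 4 F [ 0.33 -0.66 -0.46] w 0.0127
0.26 -0.19 0.88 0.0; 0.26 -0.19 0.88 0.0; 0.26 -0.19 0.88 0.0; 0.26 -0.19 0.88 0.0; 
[[333.54018433 225.35501619]]
```

View pics/w14.png

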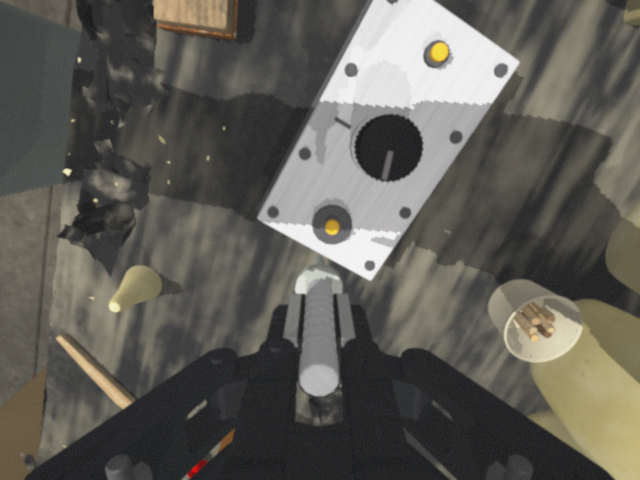

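```bash
python3 - <<'E'
from h import *
p=np.load("w14.npy");o=dict(tcp_pos=p[:3],orientation=p[3:]);f=r.grab_frame("wrist")
v=onz(f,(332.2,227),.058,o);print(v, totool(o,v))
E
python3 -m pendant '0.4 -0.3 0 0; 0.4 -0.3 0.2 0; 0.2 -0.2 0.8 0; 0 0 1 0; 0 0 1 0; 0 0 0.5 0; 0 0 0 0; 0 0 0 0' | grep -E "tcp|force"
cat > look.py <<'E'
from h import *
import sys
f=r.grab_frame("wrist");o=r.get_obs();w=np.ascontiguousarray(f["color"][:,:,::-1]);cv2.imwrite(f"pics/{sys.argv[1]}.png",cv2.resize(w[170:320,230:410],None,fx=4,fy=4,interpolation=cv2.INTER_CUBIC));np.save(sys.argv[1]+".npy",np.r_[o["tcp_pos"],o["orientation"]])
R=Ro.from_rotvec(o["orientation"]).as_matrix();tt=R@[.0008,.0031,.0694];print("tip",tt+o["tcp_pos"],o["clock"],o["contact_force"],"tilt",R[:2,2])
E
python3 look.py w15
```

```text
[0.52624121 0.03583289 0.058     ] [ 1.06268741 -0.27446192 12.46097464]
tcp_pos: [0.5265, 0.0486, 0.1419]
contact_force: [-0.1, 0.5, -0.4]
tip [0.52675595 0.04627675 0.0724791 ] 13.8333 [ 0.50335484 -0.51731365 -0.6943334 ] tilt [-0.02168129  0.00552498]
```

View pics/w15.png

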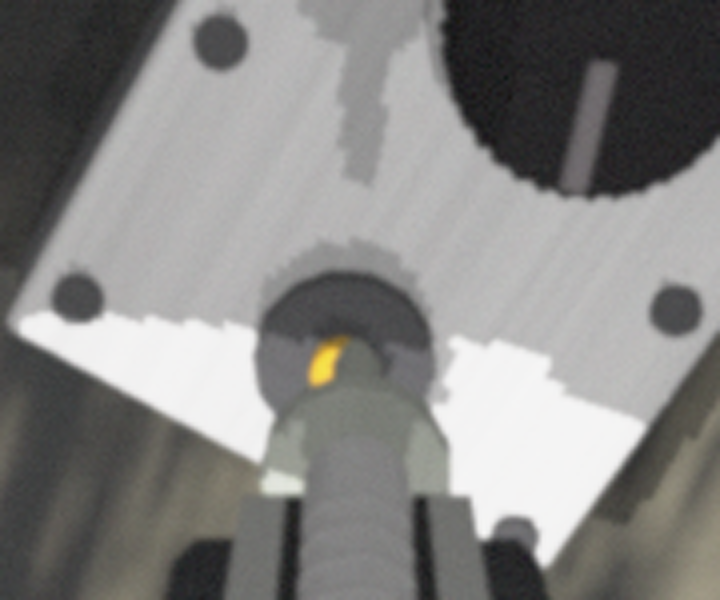

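Run:
```python
from h import *
p=np.load("w15.npy");o=dict(tcp_pos=p[:3],orientation=p[3:]);f=r.grab_frame("wrist")
v=onz(f,(342/4+230,368/4+170),.058,o);print(v, totool(o,v)); v=np.array([.5262,.037,.058]);print(totool(o,v),(proj(f,v,o)-[230,170])*4)
```

```text
[0.52590759 0.03768842 0.058     ] [-0.2628997   1.10791309  8.38464176]
[-0.2586187   1.18257827  8.38362742] [[342.25181079 371.88640662]]
```

```bash
python3 -m pendant '-0.15 0.3 0 0; -0.15 0.3 0 0; 0 0.1 0 0; 0 0 0 0; 0 0 0 0' | grep -E "tcp|force"
python3 look.py w16; python3 -c "
from h import *
f=r.grab_frame('wrist');o=r.get_obs();v=np.array([.526,.0374,.058]);print(totool(o,v)-[.08,.31,6.94],(proj(f,v,o)-[230,170])*4)"
```

```text
tcp_pos: [0.5273, 0.0391, 0.144]
contact_force: [-0.6, 0.1, -0.6]
tip [0.52793333 0.03692635 0.07456212] 14.35 [ 0.75223247 -0.23417043  0.19157318] tilt [-0.01763429  0.00636107]
[-0.14084147 -0.0671457   1.64881359] [[353.29967929 318.59977023]]
```

View pics/w16.png

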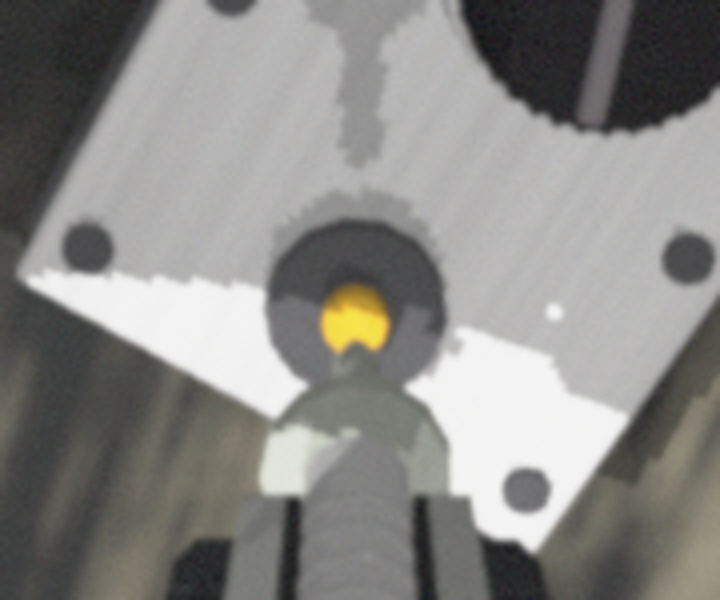

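```bash
python3 -m pendant '-0.1 0 0.3 0; 0 0 0.4 0; 0 0 0.3 0; 0 0 0 0; 0 0 0 0' | grep -E "tcp|force"
python3 look.py w17; python3 -c "
from h import *
f=r.grab_frame('wrist');o=r.get_obs();v=np.array([.526,.0374,.058]);print(totool(o,v)-[.08,.31,6.94],(proj(f,v,o)-[230,170])*4)"
```

```text
tcp_pos: [0.5259, 0.0395, 0.1327]
contact_force: [0.5, -0.4, 0.1]
tip [0.5263376  0.03734665 0.06322048] 14.8667 [-0.3296369  -0.82152583 -0.6644405 ] tilt [-0.01827828  0.00653649]
[-0.03344132 -0.01815629  0.53885656] [[359.50585568 344.13562956]]
```

View pics/w17.png

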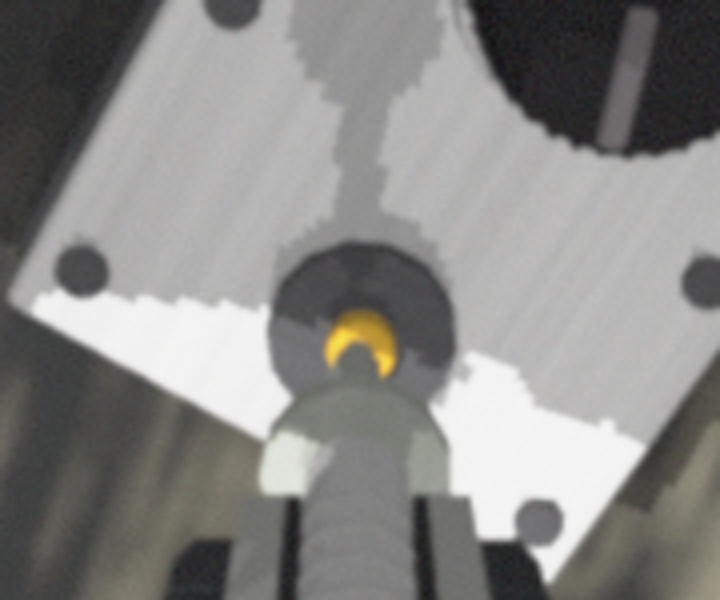

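```bash
python3 -m pendant '0 0 0.25 0; 0 0 0.25 0; 0 0 0.2 0; 0 0 0.15 0; 0 0 0 0; 0 0 0 0' | grep -E "tcp|force"
python3 -c "
from h import *
avg(6)"; python3 look.py w18
```

```text
tcp_pos: [0.5264, 0.0397, 0.1239]
contact_force: [-1.3, -0.8, 1.1]
F [-0.07 -0.03  1.42] sd [0.47 0.55 0.3 ] tcp [0.5264 0.0397 0.124 ] t 15.72
tip [0.52704361 0.03754371 0.05454221] 15.7667 [-1.1533578  -0.23303395  1.30297847] tilt [-0.0166385   0.00686499]
```

View pics/w18.png

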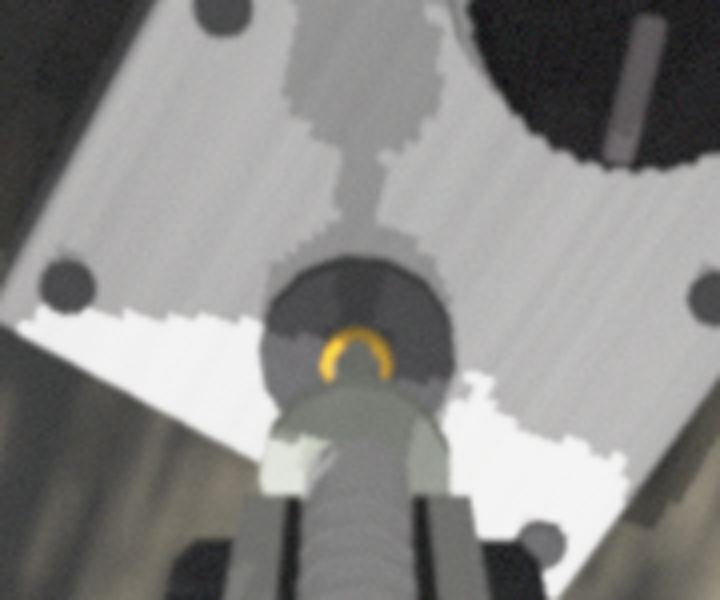

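```bash
python3 -m pendant '0 0 0.05 0; 0 0 0 0' | grep -E "tcp|force"
python3 -c "
from h import *
avg(5)"
python3 -m pendant '0 0 -0.3 0; 0 0 -0.6 0; 0 0 -1 0; 0 0 -1.2 0; 0 0 -1.2 0; 0 0 -1.2 0; 0 0 -1.2 0; 0 0 0 0' | grep -E "tcp|force"
python3 -c "
from h import *
plan2([.530,-.235,.19],-17.6,2.5)"
```

```text
tcp_pos: [0.5264, 0.0397, 0.1235]
contact_force: [-0.1, 0.3, 1.7]
F [-0.41 -0.28  1.33] sd [0.54 0.33 0.31] tcp [0.5264 0.0397 0.1236] t 16.18
tcp_pos: [0.5275, 0.0388, 0.1971]
contact_force: [0.9, -0.4, -0.1]
t 16.85 tcp [0.5275 0.0388 0.1971] yaw 19.6 tilt [-0.0164  0.0065] n 11 F [ 0.9  -0.39 -0.11] w 0.0129
-0.81 2.35 0.05 3.4; -0.67 2.40 0.05 3.4; -0.53 2.43 0.05 3.4; -0.39 2.46 0.05 3.4; -0.24 2.48 0.05 3.4; -0.09 2.49 0.05 3.4; 0.05 2.49 0.05 3.4; 0.20 2.48 0.05 3.4; 0.35 2.47 0.05 3.4; 0.49 2.44 0.05 3.4; 0.63 2.41 0.05 3.4;
```

Both pins pressed. Returning to the stand.

```bash
python3 -m pendant '-0.8 2.3 0 3.4; -0.7 2.4 0 3.4; -0.5 2.4 0 3.4; -0.4 2.5 0 3.4; -0.2 2.5 0 3.4; -0.1 2.5 0 3.4; 0 2.5 0 3.4; 0.2 2.5 0 3.4' | grep -E "tcp|force"
python3 -c "
from h import *
plan2([.534,-.235,.185],-17.6,2.5)"
```

```text
tcp_pos: [0.5294, -0.1598, 0.1968]
contact_force: [0.2, -0.7, -0.1]
t 17.52 tcp [ 0.5294 -0.1598  0.1968] yaw -7.9 tilt [-0.0127  0.0116] n 4 F [ 0.22 -0.68 -0.14] w 0.0131
0.37 1.85 0.27 2.4; 0.45 1.83 0.27 2.4; 0.53 1.81 0.27 2.4; 0.61 1.79 0.27 2.4;
```

```bash
python3 -m pendant '0.3 1.8 0.2 2.4; 0.4 1.6 0.2 2.4; 0.5 1.2 0.2 2.4; 0.3 0.6 0.2 2.4; 0 0 0 0; 0 0 0 0; 0 0 0 0' | grep -E "tcp|force"
python3 - <<'E'
from h import *
f=r.grab_frame("wrist");o=r.get_obs();cv2.imwrite("pics/w19.png",f["color"][:,:,::-1]);np.save("w19.npy",np.r_[o["tcp_pos"],o["orientation"]])
R=Ro.from_rotvec(o["orientation"]).as_matrix();print("tip",R@[.0008,.0031,.0694]+o["tcp_pos"],"tilt",R[:2,2],R.T@[0,0,-1])
print(proj(f,[.5335,-.2478,.05],o))
E
```

```text
tcp_pos: [0.5324, -0.2219, 0.1874]
contact_force: [-0.6, -0.4, -0.1]
tip [ 0.53128047 -0.22401017  0.11794094] tilt [-0.01382935  0.00981435] [0.01623768 0.0048898  0.9998562 ]
[[331.54102661 253.63957256]]
```

View pics/w19.png

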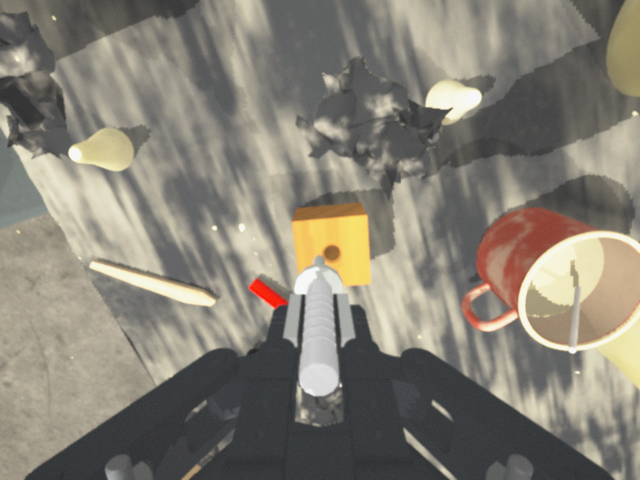

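```bash
cat > ins.py <<'E'
from h import *
import sys
o=r.get_obs();R=Ro.from_rotvec(o["orientation"]).as_matrix()
H=np.array([.533,-.2478,float(sys.argv[1])]);t=R@[.0008,.0031,.0694]+o["tcp_pos"]
print("tip",t.round(4),"world err mm",((H-t)*1000).round(1),"tool cm",(R.T@(H-t)*100).round(2),"tilt",R[:2,2].round(4),"t",o["clock"],o["contact_force"].round(1))
if len(sys.argv)>2:
    f=r.grab_frame("wrist");w=np.ascontiguousarray(f["color"][:,:,::-1]);cv2.imwrite(f"pics/{sys.argv[2]}.png",cv2.resize(w[170:320,230:410],None,fx=4,fy=4,interpolation=cv2.INTER_CUBIC))
E
python3 ins.py .08
python3 -m pendant '0.3 0.8 0 0; 0.3 0.8 0.2 0; 0.1 0.3 0.6 0; 0 0 0.6 0; 0 0 0.6 0; 0 0 0.4 0; 0 0 0 0; 0 0 0 0' | grep -E "tcp|force"
python3 ins.py .06 w20
```

```text
tip [ 0.5313 -0.224   0.1179] world err mm [  1.7 -23.8 -37.9] tool cm [0.98 2.22 3.77] tilt [-0.0138  0.0098] t 18.15 [-1.7 -0.4  0.6]
tcp_pos: [0.5332, -0.2402, 0.1599]
contact_force: [-0.6, 0.7, -0.1]
tip [ 0.532  -0.2426  0.0905] world err mm [  1.   -5.2 -30.5] tool cm [0.31 0.48 3.04] tilt [-0.0146  0.0118] t 18.8167 [-0.6  0.7 -0.1]
```

View pics/w20.png

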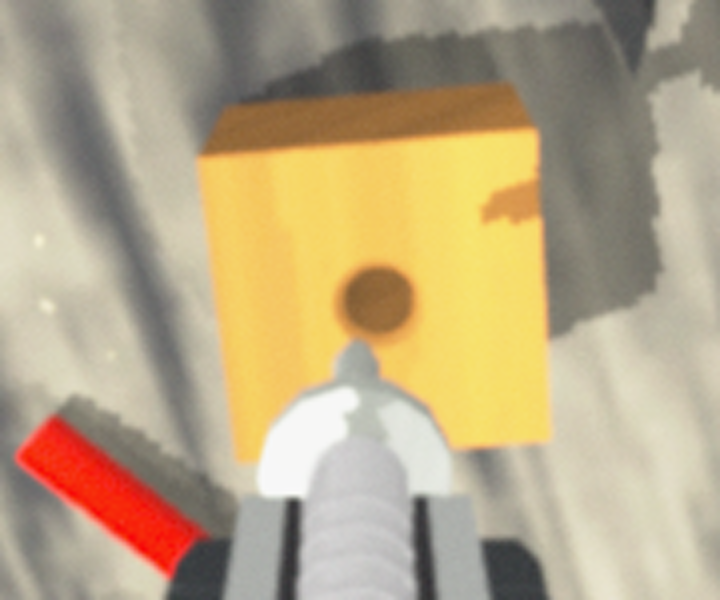

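```bash
python3 -m pendant '0.2 0.3 0 0; 0.1 0.2 0.4 0; 0 0 0.6 0; 0 0 0.6 0; 0 0 0.5 0; 0 0 0 0; 0 0 0 0' | grep -E "tcp|force"
python3 ins.py .05 w21
```

```text
tcp_pos: [0.5347, -0.2459, 0.1369]
contact_force: [0.1, -0.2, -0.9]
tip [ 0.5336 -0.2483  0.0675] world err mm [ -0.6   0.5 -17.5] tool cm [-0.04 -0.02  1.75] tilt [-0.0138  0.0118] t 19.45 [ 0.1 -0.2 -0.9]
```

View pics/w21.png

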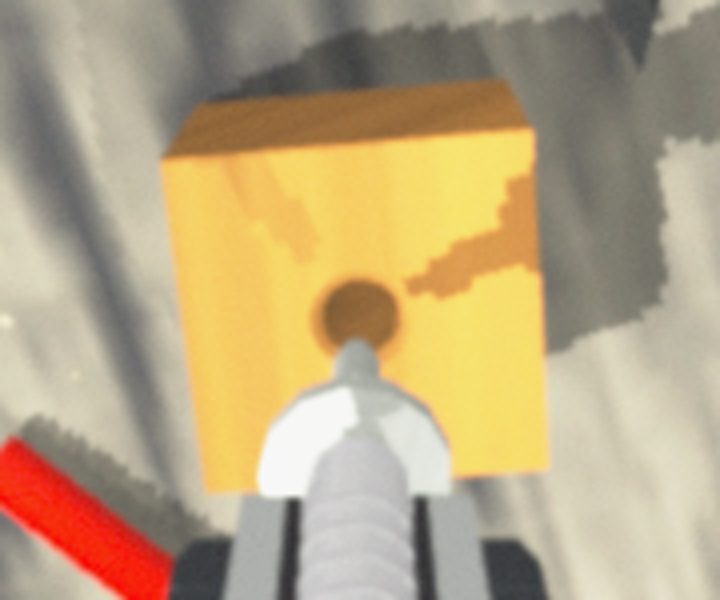

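```bash
python3 -m pendant '0 0 0.4 0; 0 0 0.5 0; 0 0 0.5 0; 0 0 0 0; 0 0 0 0' | grep -E "tcp|force"
python3 ins.py .05 w22
```

```text
tcp_pos: [0.5348, -0.2455, 0.1217]
contact_force: [-0.4, 0.3, -0.3]
tip [ 0.5336 -0.2479  0.0523] world err mm [-0.6  0.1 -2.3] tool cm [-0.06  0.01  0.23] tilt [-0.0133  0.0118] t 19.9167 [-0.4  0.3 -0.3]
```

View pics/w22.png

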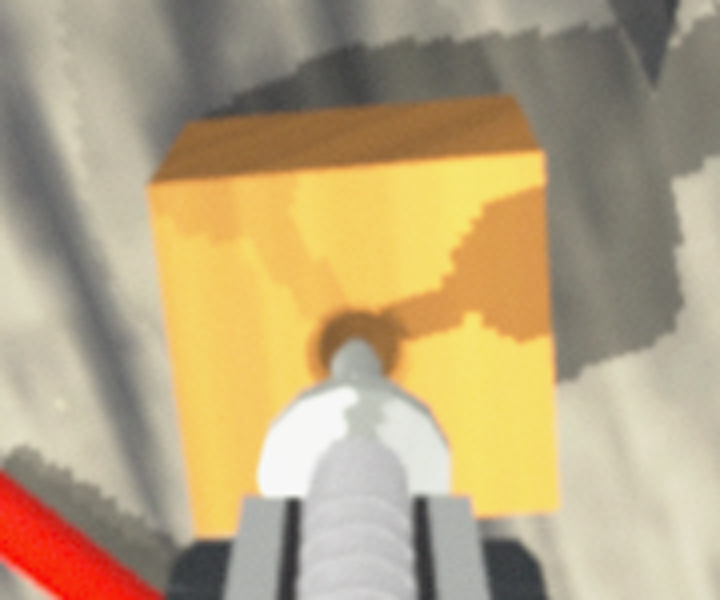

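Centred over the hole. Inserting, while watching the force.

```bash
python3 -m pendant '0 0 0.4 0; 0 0 0.5 0; 0 0 0.5 0; 0 0 0.4 0; 0 0 0 0' | grep -E "tcp|force"
python3 ins.py .008
python3 -m pendant '0 0 0.4 0; 0 0 0.4 0; 0 0 0.4 0; 0 0 0.3 0; 0 0 0 0' | grep -E "tcp|force"
python3 ins.py .008 w23
```

```text
tcp_pos: [0.5347, -0.2452, 0.1022]
contact_force: [0.7, -0.3, -0.1]
tip [ 0.5336 -0.2476  0.0327] world err mm [ -0.6  -0.2 -24.7] tool cm [-0.02  0.06  2.47] tilt [-0.0126  0.0117] t 20.3833 [ 0.7 -0.3 -0.1]
tcp_pos: [0.5344, -0.245, 0.0852]
contact_force: [-0.0, 0.6, -0.3]
tip [ 0.5333 -0.2474  0.0158] world err mm [-0.3 -0.4 -7.8] tool cm [0.   0.05 0.78] tilt [-0.0131  0.0118] t 20.8 [-0.   0.6 -0.3]
```

View pics/w23.png

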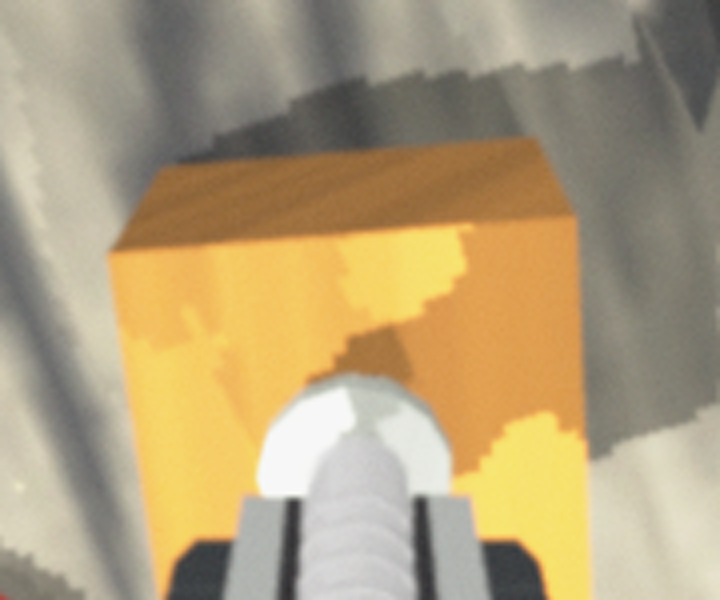

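```bash
python3 -m pendant '0 0 0.3 0; 0 0 0.2 0; 0 0 0.1 0; 0 0 0 0' | grep -E "tcp|force"
python3 -m pendant '0 0 0.1 0; 0 0 0 0' | grep -E "tcp|force"
python3 ins.py .008
```

```text
tcp_pos: [0.5347, -0.2452, 0.0792]
contact_force: [0.3, 0.8, 0.1]
tcp_pos: [0.5348, -0.2452, 0.0782]
contact_force: [-0.0, -0.4, -0.4]
tip [ 0.5337 -0.2476  0.0088] world err mm [-0.7 -0.2 -0.8] tool cm [-0.06  0.04  0.08] tilt [-0.012   0.0114] t 21.35 [-0.  -0.4 -0.4]
```

```bash
python3 -m pendant '0 0 0.1 0; 0 0 0.05 0; 0 0 0 0' | grep -E "tcp|force"
python3 -m pendant '0 0 0.05 0; 0 0 0 0' | grep -E "tcp|force"
python3 -c "
from h import *
avg(3)"
```

```text
tcp_pos: [0.5349, -0.2453, 0.0771]
contact_force: [0.0, 0.6, 0.2]
tcp_pos: [0.535, -0.2454, 0.0771]
contact_force: [0.0, 0.3, -0.4]
F [-0.39  0.12  1.73] sd [0.87 0.24 0.99] tcp [ 0.535  -0.2455  0.077 ] t 21.92
```

```bash
python3 -m pendant '0 0 0 0; 0 0 0 0; 0 0 0 0' 190 | grep -E "tcp|force|grip"
python3 -m pendant '0 0 0 0; 0 0 0 0; 0 0 0 0; 0 0 0 0' 60 | grep -E "tcp|force|grip"
python3 - <<'E'
from h import *
f=r.grab_frame("wrist");cv2.imwrite("pics/w24.png",f["color"][:,:,::-1]);plan2([.5349,-.2453,.17],None,1.2)
E
```

```text
tcp_pos: [0.5352, -0.2455, 0.0769]
contact_force: [-0.7, 0.3, 0.1]
grip_width: 0.0221
tcp_pos: [0.5352, -0.2455, 0.0766]
contact_force: [-0.2, 0.0, 0.4]
grip_width: 0.0655
t 22.55 tcp [ 0.5352 -0.2454  0.0766] yaw -18.2 tilt [-0.011   0.0111] n 8 F [-0.43 -0.63  0.55] w 0.0651
-0.02 -0.01 -1.17 0.0; -0.02 -0.01 -1.17 0.0; -0.02 -0.01 -1.17 0.0; -0.02 -0.01 -1.17 0.0; -0.02 -0.01 -1.17 0.0; -0.02 -0.01 -1.17 0.0; -0.02 -0.01 -1.17 0.0; -0.02 -0.01 -1.17 0.0;
```

View pics/w24.png

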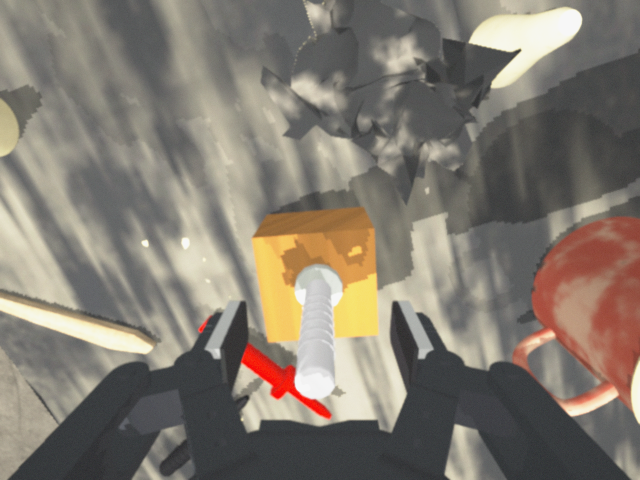

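Stylus stands in its stand and is released. Lift, then go over to the cap.

```bash
python3 -m pendant '0 0 -0.8 0; 0 0 -1.4 0; 0 0 -1.6 0; 0 0 -1.6 0; 0 0 -1.6 0; 0 0 -1.6 0; 0 0 -1.6 0; 0 0 -0.6 0' | grep -E "tcp|force"
python3 - <<'E'
from h import *
f=r.grab_frame("wrist");cv2.imwrite("pics/w25.png",f["color"][:,:,::-1]);f=r.grab_frame("scene");cv2.imwrite("pics/s25.png",f["color"][150:390,220:540,::-1]);plan2([.54,.105,.19],50,3,5.5);print(r.get_obs()["joints"].round(2))
E
```

```text
tcp_pos: [0.5348, -0.2468, 0.1909]
contact_force: [0.3, 0.1, 0.5]
t 23.32 tcp [ 0.5347 -0.2465  0.1897] yaw -18.2 tilt [-0.0151  0.0121] n 13 F [ 0.58 -0.06 -0.79] w 0.0652
-0.81 -2.58 0.03 -5.2; -0.57 -2.64 0.03 -5.2; -0.32 -2.68 0.03 -5.2; -0.08 -2.70 0.03 -5.2; 0.17 -2.70 0.03 -5.2; 0.42 -2.67 0.03 -5.2; 0.66 -2.62 0.03 -5.2; 0.90 -2.55 0.03 -5.2; 1.13 -2.46 0.03 -5.2; 1.35 -2.34 0.03 -5.2; 1.56 -2.21 0.03 -5.2; 1.75 -2.06 0.03 -5.2; 1.93 -1.89 0.03 -5.2; 
[-0.15  0.45  0.64  1.83 -0.32  0.99  0.31]
```

View pics/s25.png

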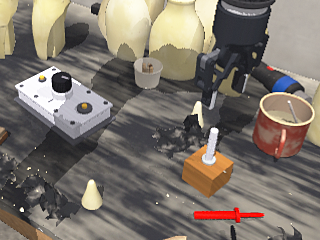

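The stylus is upright in its stand. The red and black decoys lie flat. They were already flat in my first wrist view at the stand, before I had touched anything. On to the cap.

```bash
python3 -m pendant '-0.8 -2.6 0 -5.2; -0.6 -2.6 0 -5.2; -0.3 -2.7 0 -5.2; -0.1 -2.7 0 -5.2; 0.2 -2.7 0 -5.2; 0.4 -2.7 0 -5.2; 0.7 -2.6 0 -5.2; 0.9 -2.5 0 -5.2' 40 | grep -E "tcp|force"
python3 -c "
from h import *
plan2([.54,.105,.19],50,3,5.5)"
```

```text
tcp_pos: [0.5314, -0.0289, 0.1848]
contact_force: [0.3, 0.3, -0.2]
t 23.98 tcp [ 0.5314 -0.0289  0.1848] yaw 24.4 tilt [-0.0251  0.0073] n 5 F [ 0.32  0.26 -0.17] w 0.072
1.26 -2.37 -0.09 -5.1; 1.47 -2.25 -0.09 -5.1; 1.66 -2.11 -0.09 -5.1; 1.84 -1.95 -0.09 -5.1; 2.01 -1.78 -0.09 -5.1;
```

```bash
python3 -m pendant '1.3 -2.4 0 -5.1; 1.5 -2.2 0 -5.1; 1.5 -2 0 -5.1; 1.4 -1.5 0 -5.1; 0.8 -0.7 0 -5.1; 0 0 0 0; 0 0 0 0; 0 0 0 0' | grep -E "tcp|force"
python3 - <<'E'
from h import *
f=r.grab_frame("wrist");o=r.get_obs();cv2.imwrite("pics/w26.png",f["color"][:,:,::-1]);np.save("w26.npy",np.r_[o["tcp_pos"],o["orientation"]])
plan2([.54,.1098,.15],None,3,5.5);print(proj(f,[[.54,.1098,.094],[.54,.1098,.052]],o),o["joints"].round(2))
E
```

```text
tcp_pos: [0.5305, 0.094, 0.1769]
contact_force: [1.1, 0.2, -0.6]
t 24.7 tcp [0.5305 0.0935 0.1769] yaw 51.8 tilt [-0.0395  0.0073] n 2 F [-0.33 -0.64 -0.57] w 0.072
0.96 -0.08 1.33 0.0; 0.96 -0.08 1.33 0.0; 
[[348.82563063 248.98440325]
 [345.53469547 232.82308534]] [-0.51  0.34  0.28  1.93 -0.14  0.93  0.75]
```

View pics/w26.png

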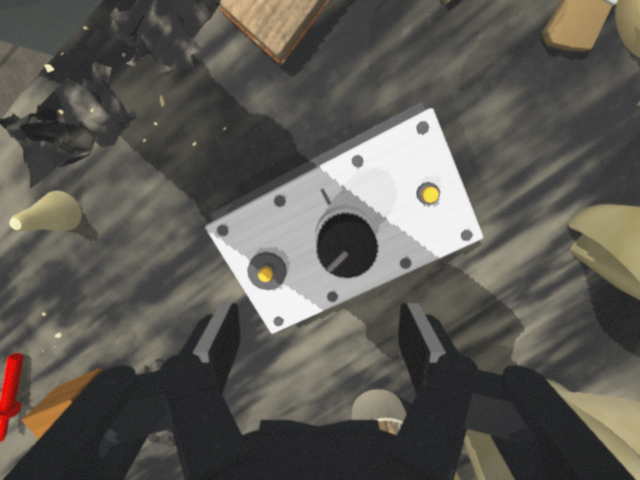

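Run:
```python
from h import *
w=cv2.imread("pics/w26.png");cv2.imwrite("pics/c26.png",cv2.resize(w[170:310,240:460],None,fx=3.6,fy=3.6,interpolation=cv2.INTER_CUBIC))
```

```text
(no output)
```

View pics/c26.png

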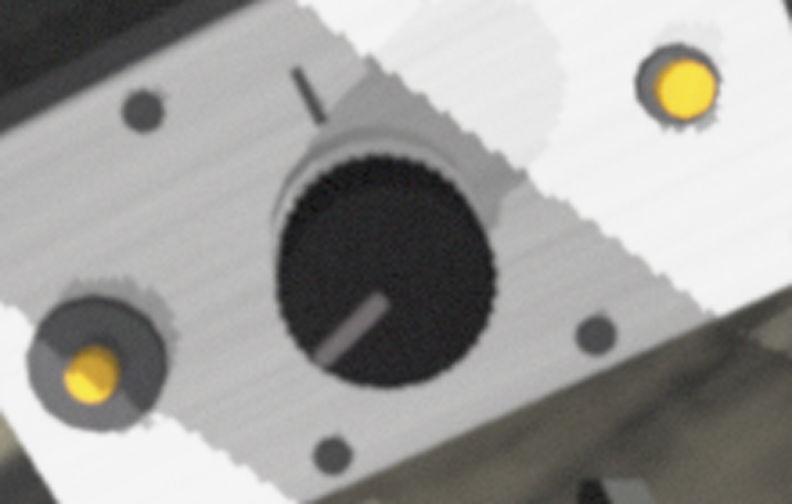

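Run:
```python
from h import *
p=np.load("w26.npy");o=dict(tcp_pos=p[:3],orientation=p[3:]);f=r.grab_frame("wrist")
g=lambda u,v,z:onz(f,(u/3.6+240,v/3.6+170),z,o)
a=g(384,298,.094);b=g(318,362,.094);c=g(388,279,.094);m1=g(296,70,.045);m2=g(322,122,.045);vs=g(686,90,.058);vl=g(92,376,.058)
print(c,a,b,"vs",vs,"vl",vl,(vs+vl)/2)
an=lambda v:np.degrees(np.arctan2(v[1],v[0]))
front=an(vs-vl)+90; print("rib",an(b-a),an(b-c),"front",front,an(m1-m2),"cap deg",(an(b-a)-front)%360,(an(b-c)-front)%360)
print(totool(o,[*c[:2],.082]))
```

```text
[0.53867438 0.10987507 0.094     ] [0.54132541 0.10692257 0.094     ] [0.54406927 0.08851496 0.094     ] vs [0.55440689 0.18048335 0.058     ] vl [0.52642515 0.03627165 0.058     ] [0.54041602 0.1083775  0.058     ]
rib -81.52185726377957 -75.82534944315 front 169.01920907155343 168.5671760473482 cap deg 109.458933664667 115.15544148529656
[ 1.97375999 -0.0294249   9.46587473]
```

```bash
python3 -m pendant '0.7 0 0.5 0; 0.7 0 1 0; 0.4 0 1 0; 0 0 1 0; 0 0 1 0; 0 0 0.5 0; 0 0 0 0; 0 0 0 0' | grep -E "tcp|force"
cat > cap.py <<'E'
from h import *
import sys
f=r.grab_frame("wrist");o=r.get_obs();R=Ro.from_rotvec(o["orientation"]).as_matrix()
print("tool cm to cap grip",(totool(o,[.5395,.1095,.082])+[0,0,1.9]).round(2),"yaw",np.degrees(np.arctan2(R[1,0],R[0,0])).round(2),"tilt",R[:2,2].round(4),"tcp",o["tcp_pos"].round(4),"t",round(o["clock"],2),"F",o["contact_force"].round(1),"M",o["moment"].round(2),"w",round(o["grip_width"],4),"j7",o["joints"][6].round(2))
if len(sys.argv)>1:
    cv2.imwrite(f"pics/{sys.argv[1]}.png",f["color"][:,:,::-1]);np.save(sys.argv[1]+".npy",np.r_[o["tcp_pos"],o["orientation"]])
E
python3 cap.py w27
```

```text
tcp_pos: [0.5403, 0.1052, 0.1196]
contact_force: [0.2, -0.6, -0.7]
tool cm to cap grip [ 0.37 -0.19  5.67] yaw 51.33 tilt [-0.0414  0.0051] tcp [0.5403 0.1052 0.1197] t 25.47 F [-0.6 -0.7  0.4] M [-0.02 -0.04 -0.02] w 0.0717 j7 0.75
```

View pics/w27.png

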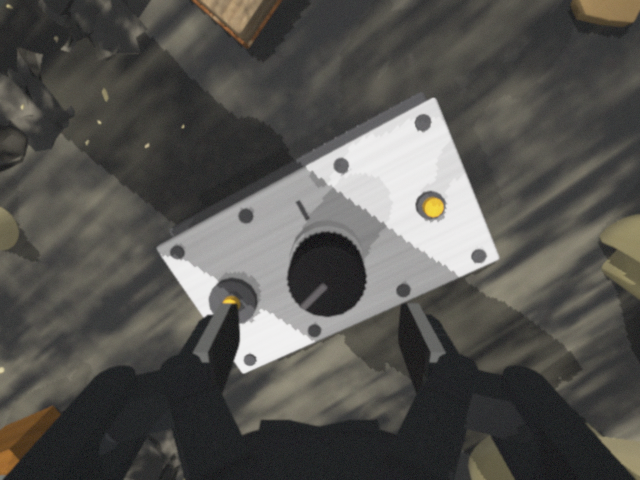

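```bash
python3 - <<'E'
from h import *
p=np.load("w27.npy");o=dict(tcp_pos=p[:3],orientation=p[3:]);f=r.grab_frame("wrist")
w=f["color"][:,:,::-1];cv2.imwrite("pics/c27.png",cv2.resize(np.ascontiguousarray(w[220:330,270:390]),None,fx=5,fy=5,interpolation=cv2.INTER_CUBIC))
v=onz(f,(327,276),.094,o);print(v,totool(o,v),proj(f,[.5395,.1095,.094],o))
E
python3 -m pendant '0.2 -0.1 0.4 0; 0.1 0 0.7 0; 0 0 0.7 0; 0 0 0.7 0; 0 0 0.5 0; 0 0 0 0; 0 0 0 0' | grep -E "tcp|force"
python3 cap.py w28
```

```text
[0.53746613 0.11151061 0.094     ] [ 0.37077966 -0.51761707  2.58435344] [[326.41061915 280.85850152]]
tcp_pos: [0.5415, 0.1091, 0.0883]
contact_force: [-0.0, 0.6, -0.2]
tool cm to cap grip [-0.07 -0.15  2.54] yaw 51.32 tilt [-0.038   0.0066] tcp [0.5413 0.1091 0.0883] t 26.15 F [-0.  -0.5 -1. ] M [ 0.   -0.05  0.04] w 0.0722 j7 0.76
```

View pics/w28.png

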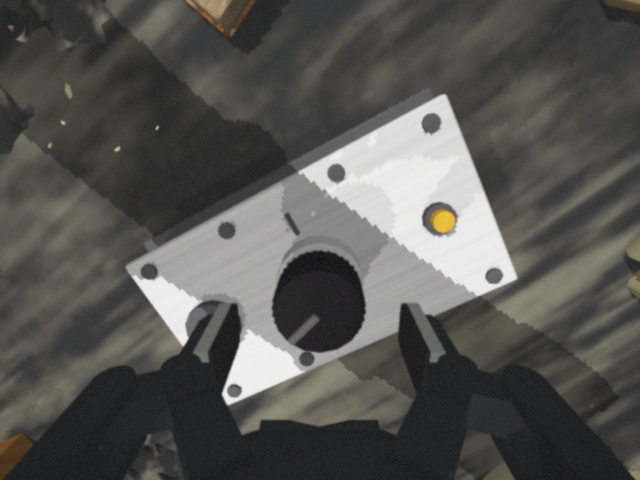

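```bash
python3 -m pendant '0 -0.1 0.5 0; 0 0 0.7 0; 0 0 0.6 0; 0 0 0.4 0; 0 0 0.2 0; 0 0 0 0; 0 0 0 0' | grep -E "tcp|force"
python3 cap.py w29
```

```text
tcp_pos: [0.5397, 0.1099, 0.062]
contact_force: [0.8, 0.2, -0.5]
tool cm to cap grip [-0.08 -0.05 -0.1 ] yaw 51.31 tilt [-0.0375  0.0067] tcp [0.5397 0.11   0.062 ] t 26.78 F [ 0.  -0.   0.3] M [ 0.    0.01 -0.02] w 0.0717 j7 0.78
```

View pics/w29.png

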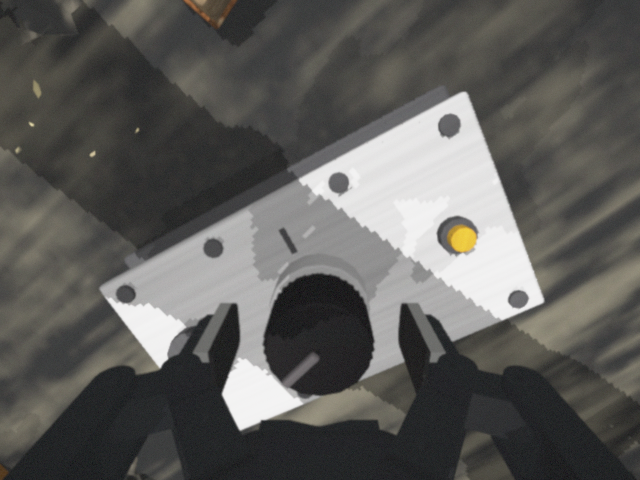

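```bash
python3 -m pendant '0 0 0.2 0; 0 0 0.1 0; 0 0 0 0; 0 0 0 0; 0 0 0 0; 0 0 0 0' 255 50 | grep -E "tcp|force"
python3 cap.py w30
```

```text
tcp_pos: [0.5402, 0.1099, 0.0607]
contact_force: [-0.7, 0.2, -0.6]
tool cm to cap grip [-0.11 -0.1  -0.22] yaw 51.23 tilt [-0.0359  0.0082] tcp [0.5402 0.1099 0.0608] t 27.33 F [ 0.3  0.3 -2.6] M [ 0.38 -0.3  -0.09] w 0.0417 j7 0.78
```

View pics/w30.png

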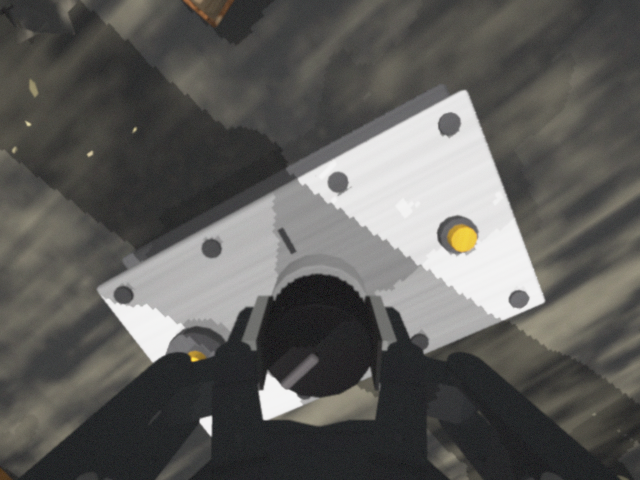

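```bash
python3 -m pendant '0 0 0 2; 0 0 0.01 5; 0 0 0.01 6; 0 0 0.01 6; 0 0 0.01 6; 0 0 0.01 6; 0 0 0.01 6; 0 0 0 0' | grep -E "tcp|force"
python3 cap.py w31
```

```text
tcp_pos: [0.5404, 0.1099, 0.0607]
contact_force: [-2.5, -0.3, -0.5]
tool cm to cap grip [-0.16 -0.02 -0.23] yaw 13.04 tilt [-0.0343  0.0084] tcp [0.5404 0.1099 0.0607] t 28.05 F [-2.8 -1.  -0.5] M [ 0.11 -0.68  0.04] w 0.0418 j7 0.24
```

View pics/w31.png

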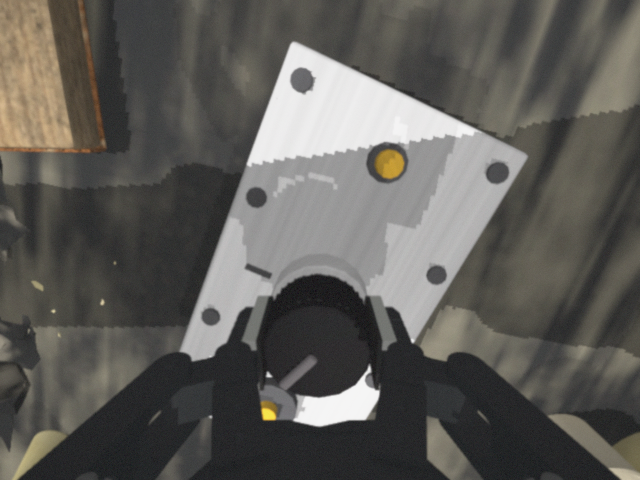

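```bash
python3 -m pendant '0 0 0.03 4; 0 0 0.03 6; 0 0 0.03 6; 0 0 0.03 6; 0 0 0.03 6; 0 0 0.03 6; 0 0 0.03 6; 0 0 0 0' | grep -E "tcp|force"
python3 cap.py
python3 -m pendant '0 0 0.03 3; 0 0 0.03 5; 0 0 0.03 5; 0 0 0 0' | grep -E "tcp|force"
python3 cap.py w32
```

```text
tcp_pos: [0.5403, 0.1097, 0.0605]
contact_force: [-3.6, -0.3, 1.5]
tool cm to cap grip [-0.12  0.06 -0.24] yaw -26.49 tilt [-0.0332  0.0091] tcp [0.5402 0.1097 0.0606] t 28.77 F [-4.9 -0.8  4. ] M [-0.36 -0.4   0.04] w 0.0418 j7 -0.31
tcp_pos: [0.5401, 0.1097, 0.0606]
contact_force: [-3.5, -0.9, 2.0]
tool cm to cap grip [-0.11  0.07 -0.24] yaw -38.42 tilt [-0.0334  0.0096] tcp [0.5401 0.1096 0.0605] t 29.15 F [-4.   0.3  3. ] M [-0.57 -0.5   0.11] w 0.0417 j7 -0.47
```

View pics/w32.png

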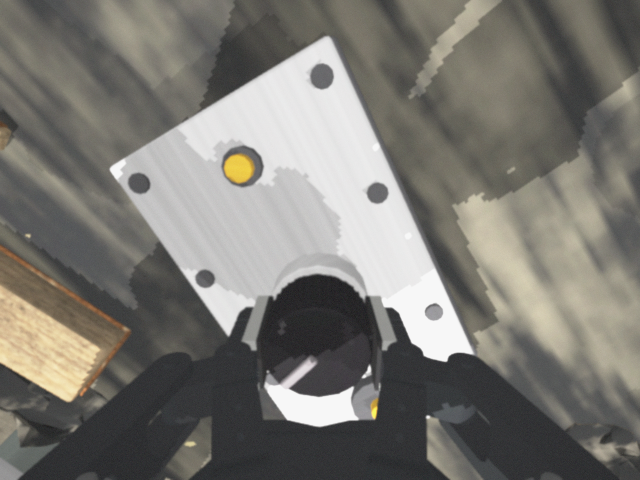

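```bash
python3 -m pendant '0 0 0.03 4; 0 0 0.03 5; 0 0 0.03 5; 0 0 0 0' | grep -E "tcp|force"
python3 cap.py
python3 -m pendant '0 0 0.02 3; 0 0 0.02 3; 0 0 0 0' | grep -E "tcp|force"
python3 cap.py w33
```

```text
tcp_pos: [0.5401, 0.1096, 0.0605]
contact_force: [-3.9, 0.1, 2.3]
tool cm to cap grip [-0.09  0.09 -0.26] yaw -51.49 tilt [-0.0342  0.0103] tcp [0.54   0.1096 0.0604] t 29.53 F [-4.8 -0.2  3.8] M [-0.68 -0.33  0.04] w 0.0417 j7 -0.65
tcp_pos: [0.5398, 0.1096, 0.0604]
contact_force: [-3.7, 0.7, 5.5]
tool cm to cap grip [-0.07  0.08 -0.25] yaw -56.72 tilt [-0.0353  0.0107] tcp [0.5398 0.1096 0.0604] t 29.83 F [-4.9  0.8  5.4] M [-0.7  -0.03 -0.04] w 0.0418 j7 -0.72
```

View pics/w33.png

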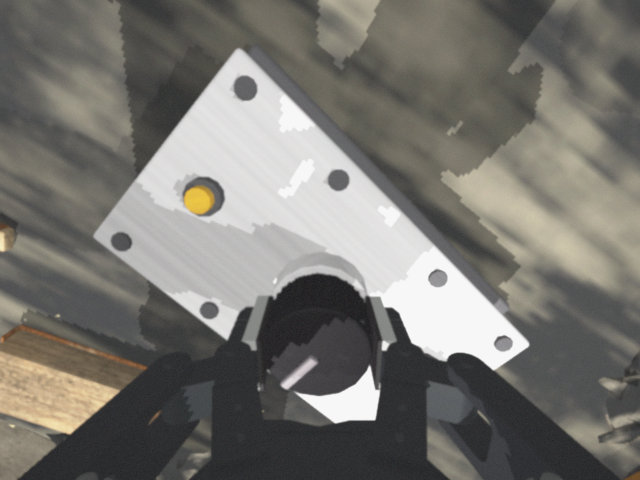

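```bash
for k in 1 2; do python3 -m pendant '0 0 0 3; 0 0 0 0' >/dev/null; python3 cap.py; done
```

```text
tool cm to cap grip [-0.07  0.06 -0.25] yaw -59.13 tilt [-0.0362  0.0107] tcp [0.5396 0.1095 0.0605] t 30.05 F [-4.5  1.   4.8] M [-0.97  0.04  0.06] w 0.042 j7 -0.75
tool cm to cap grip [-0.06  0.07 -0.25] yaw -61.39 tilt [-0.0367  0.01  ] tcp [0.5396 0.1095 0.0604] t 30.27 F [-2.6 -0.6  3.4] M [-0.96 -0.13  0.9 ] w 0.0418 j7 -0.79
```

```bash
python3 -m pendant '0 0 0 3; 0 0 0 0' >/dev/null; python3 cap.py w34
```

```text
tool cm to cap grip [-0.05  0.1  -0.25] yaw -63.66 tilt [-0.0366  0.0092] tcp [0.5399 0.1097 0.0605] t 30.48 F [-2.7 -0.1  3.6] M [-0.74 -0.16  1.12] w 0.0419 j7 -0.82
```

View pics/w34.png

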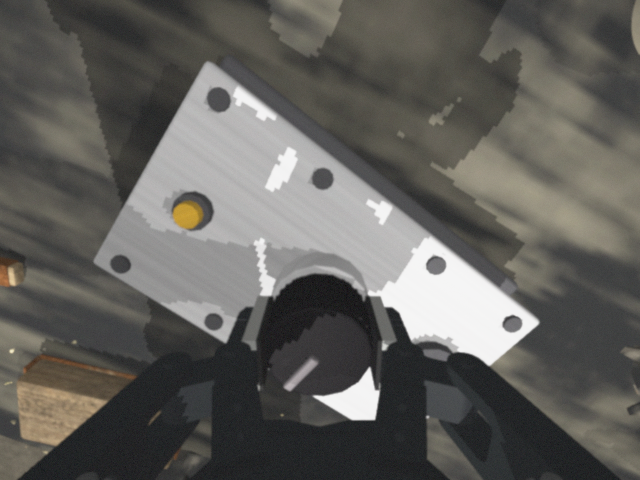

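The stop was felt: Mz jumped to about 0.9 N·m near yaw −61, 1.95 rad from the start. Next is the quarter-turn back-off.

```bash
python3 -m pendant '0 0 -0.01 -4; 0 0 -0.01 -6; 0 0 -0.01 -6; 0 0 -0.01 -6; 0 0 -0.01 -6; 0 0 -0.01 -6; 0 0 -0.01 -6; 0 0 0 0' | grep -E "tcp|force"
python3 cap.py
python3 -m pendant '0 0 -0.01 -4; 0 0 -0.01 -6; 0 0 -0.01 -6; 0 0 -0.01 -6; 0 0 -0.01 -6; 0 0 -0.01 -6; 0 0 0 0' | grep -E "tcp|force"
python3 cap.py w35
```

```text
tcp_pos: [0.54, 0.1097, 0.061]
contact_force: [-1.7, -0.0, 0.9]
tool cm to cap grip [-0.12  0.04 -0.19] yaw -21.82 tilt [-0.0352  0.0147] tcp [0.54   0.1097 0.061 ] t 31.2 F [-2.3  1.4  0.8] M [-0.19 -0.56  0.19] w 0.0418 j7 -0.24
tcp_pos: [0.54, 0.1097, 0.061]
contact_force: [-2.1, 0.6, 2.7]
tool cm to cap grip [-0.12 -0.04 -0.19] yaw 11.9 tilt [-0.0354  0.0176] tcp [0.5401 0.1097 0.0611] t 31.83 F [-1.  -0.1  1.2] M [-0.1  -0.32  0.15] w 0.042 j7 0.23
```

View pics/w35.png

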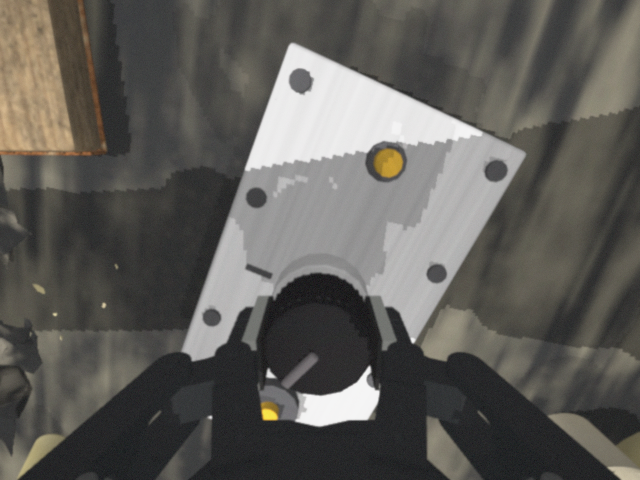

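```bash
python3 -m pendant '0 0 -0.01 -5; 0 0 -0.01 -5; 0 0 0 -4; 0 0 0 0; 0 0 0 0' | grep -E "tcp|force"
python3 cap.py w36
python3 - <<'E'
from h import *
ims=[cv2.imread(f"pics/w{k}.png")[340:400,262:372] for k in (30,34,36)]
cv2.imwrite("pics/c36.png",np.hstack([cv2.resize(i,None,fx=2.4,fy=2.4,interpolation=cv2.INTER_CUBIC) for i in ims]))
E
```

```text
tcp_pos: [0.5401, 0.1097, 0.0611]
contact_force: [-0.2, 0.8, 1.8]
tool cm to cap grip [-0.11 -0.06 -0.19] yaw 24.89 tilt [-0.0363  0.0182] tcp [0.5401 0.1098 0.0611] t 32.3 F [-1.1  0.4  2.3] M [-0.17 -0.24  0.02] w 0.0419 j7 0.42
```

View pics/c36.png

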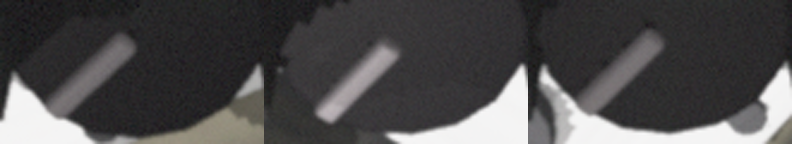

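Run:
```python
from h import *
f=r.grab_frame("wrist")
an=lambda v:np.degrees(np.arctan2(v[1],v[0]))
for n,a,b,z in [("w30",(125,43),(57,108),.094),("w34",(126,50),(63,115),.092),("w36",(127,38),(62,105),.0936)]:
    p=np.load(n+".npy");o=dict(tcp_pos=p[:3],orientation=p[3:])
    A,B=[onz(f,(u/2.4+262,v/2.4+340),z,o) for u,v in (a,b)]
    print(n,A,B,an(B-A),"cap deg",(an(B-A)-169+180)%360-180)
```

```text
w30 [0.54176536 0.10666382 0.094     ] [0.54463665 0.08991062 0.094     ] -80.27472020641031 cap deg 110.72527979358972
w34 [0.53558406 0.10899119 0.092     ] [0.51836387 0.11247641 0.092     ] 168.5583752581255 cap deg -0.44162474187450584
w36 [0.54032519 0.10683593 0.0936    ] [0.53607629 0.09026697 0.0936    ] -104.38284653146796 cap deg 86.61715346853202
```

```bash
python3 -m pendant '0 0 0 -2; 0 0 0 -1; 0 0 0 0; 0 0 0 0' | grep -E "tcp|force"
python3 cap.py w37
```

```text
tcp_pos: [0.5401, 0.1097, 0.0611]
contact_force: [-2.1, -0.3, 1.9]
tool cm to cap grip [-0.11 -0.07 -0.19] yaw 27.89 tilt [-0.0364  0.0177] tcp [0.54   0.1097 0.0611] t 32.73 F [-1.5  0.5  1.8] M [-0.13 -0.19 -0.03] w 0.0416 j7 0.46
```

Run:
```python
from h import *
i=cv2.imread("pics/w37.png")[340:400,262:372]
s=np.ascontiguousarray(r.grab_frame("scene")["color"][:,:,::-1])[150:390,220:540]
c=np.zeros((480,760,3),np.uint8);c[:,:640]=cv2.resize(s,None,fx=2,fy=2);c[:144,496:760]=cv2.resize(i,None,fx=2.4,fy=2.4,interpolation=cv2.INTER_CUBIC)
cv2.imwrite("pics/c37.png",c)
```

```text
(no output)
```

View pics/c37.png

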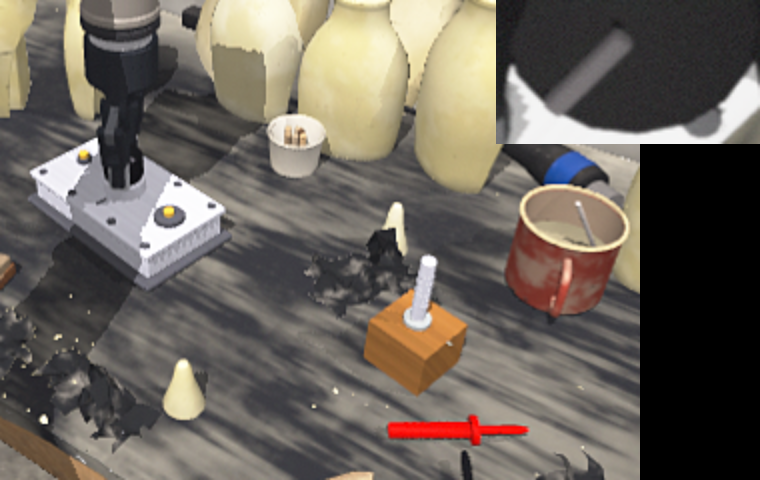

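```bash
python3 -c "
from bench import r
print(r.hand_in())"
```

```text
the job is handed in; nothing more can be done
None
```

The job is done as asked and handed in after about 33 s.

- **Vent pins:** I took the steel stylus from its stand and pressed the narrow-collar pin, then the wide-collar pin, with its tip. The wrist force was about 2.0–2.4 N above its resting reading, which puts both pins about 3.3–4 mm down. For the narrow pin the tip position suggested about 5 mm instead. I trusted the force reading, because it showed no sharp rise of the kind expected at the end of travel.
- **Stylus:** It is back in its stand and released. The last scene picture shows it upright with its collar on the stand.
- **Cap:** I turned it clockwise about 1.95 rad until it hit its stop, where the torque jumped to about 0.9 N·m and the rib pointed at the front mark to within 0.5°. The pads slipped about 2° on the cap there. I then backed it off to about 90° (1.57 rad), and the gripper still holds it at 50 N. At my last direct measurement the rib was at 87°. I turned the cap about 3° more, and the rib kept its place in the gripper.
- **Other things:** I did not touch any listed bystander. The red stylus seemed to be standing in the first picture but was already lying flat in my first wrist view at the stand, as was the black one. I had touched nothing by then.
- **Tool tilt:** The tool ended up tilted about 2°, which the row commands could not correct. It did no visible harm.

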